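# Nest the setting master in the bench comparator

### The arm

A 7-joint arm with a two-finger parallel gripper is mounted at the origin on a cart in front of the work surface, level with it; the furniture and walls round the work are solid. World frame = base frame: x ahead of the robot, y to its left, z up, the work surface at z = 0. Lengths are in m, angles in rad, forces in N, time in s.
With the tool pointing down it reaches from about 0.4 to 0.9 m from the base axis. Payload 5.5 kg.
Tool frame: the origin (TCP) lies midway between the tips of the shut fingers; the grasp point (between the pads) lies 19 mm behind it; x points along the fingers, z is the direction in which the jaws open and shut, and the axes are right-handed (so a half turn about x gives the same grasp; the last joint's range is limited). The gripper opens to 92 mm and grips with 3 to 60 N. Pads are 19 mm wide; open, the fingers measure 130 mm over their backs; the gripper's body (75 mm by 190 mm) begins 47 mm behind the grasp point.
Start: joints at [1.46, 0.501, -0.427, 1.55, 0.221, 1.138, -0.21], TCP at [0.237, -0.605, 0.227] pointing down, gripper open.
Joint ranges: [-2.88, 2.88], [-0.31, 2.03], [-1.54, 1.56], [0.2, 2.42], [-1.41, 4.55], [0.19, 2.02], [-2.57, 2.57]. Speed limits (rad/s): [2.57, 2.57, 3.14, 3.14, 3.14, 3.14, 3.14].

### API

Orientations are given as a unit quaternion [w, x, y, z].
In Python, from plant import readout, optics, bot gives the robot as it stands.
- The arm moves only by the tool drive_tool, never from a script. Its argument "deltas" is a list that holds one entry, the list of rows, each a list of 6 numbers: the shift along the tool's x, y, z in mm, then the turn, a rotation vector about the tool's x, y, z in rad. In form: [[[dx, dy, dz, wx, wy, wz], ...]]. A call has 1 to 20 rows; each row shifts and turns the commanded pose from where the row before left it, along the tool's axes as they then stand; what a row does not reach is not made up. A row lasts 1/10 s, in which the tool goes at most 50 mm and 8.59 degrees, less where a joint would pass 70% of its speed; a pose out of reach is approached as far as the arm can. A call with a gripper value outside its range is refused whole. "fingers" is the finger opening in mm, from 0 to 91.8, set as the call begins (left out, the last holds). The fingers move at their own pace and stop on an object; "force" is the grip in N (left out, the last holds). Time passes only in rows, so rows that do not move let the fingers close. It gives the time, the measured TCP pose, the force and the opening at its end, in the units of the state.
- readout.get_obs(): the state, without advancing time (a new reading comes with each control period).
- optics.snapshot(name): name is "side" or "top"; returns a dict with "color" (384x512x3 uint8, red, green, blue), "fx", "fy", "cx", "cy" (pixels), "rvec" (rotation vector, rad) and "tvec" (3), from world to camera coordinates, as OpenCV has them. Camera axes: x right, y down, z forward; pixel columns grow to the right and rows downward; lengths in m; the calibration is good to about 2 mm. A picture is of the moment at which its call begins. There is no depth.
- bot.hand_in(): hands the job in, once; it reports no verdict.
The state is a dict: "time_s": time; "q": joint angles; "dq": joint speeds; "effort": joint torques, N m; "tcp_pos": TCP position; "orientation": TCP orientation; "force": force on the tool from outside, world axes, zero at the start; "torque": the same for the moment, N m; "grip_width": finger opening in m.
Only numpy, scipy, OpenCV 4.12 (cv2) and the standard library are available. Lean on these libraries where they do the work, as an engineer would, in place of code of your own. Each camera call takes 0.05 s, during which the arm holds its last target.

### The job

Stand the black setting master upright on the comparator's base in front of the vee and push it in under the indicator arm until it is fully home against both white jaws of the vee, then slide the red-knobbed keeper fully shut in front of it and leave everything standing there. Do not knock the indicator or tip the master over, and leave the silver bushing and the ring gauge where they are.

Things in the scene. Friction and masses are not known exactly. Their poses are not given: they have to be found in the camera images.
- master_center (a point): Centre, half-way up (26.5 mm above its foot), of the loose black setting master: turned steel, 0.48 kg, 53 mm high, 56 mm diameter over its lower 35 mm and 48 mm over its upper 18 mm (grasp it there); z axis up. It starts upright on the bench in one of three places in a row to the right of the comparator.
- seat (a point): Where the master's centre lies when home in the vee, 40.5 mm above the bench. Axes: x from the open mouth into the vee (push direction; the mouth faces the robot's right), y left, z up. The x, y given for the other things are mm in this frame from this point; heights are above the bench.
- comparator: Fixed bench comparator; origin on the bench below the seat, same axes. Flat grey base x -125 to 90, y -75 to 75, 14 mm high; the master slides on it. Two slippery white plastic jaws, tops at height 38, form a vee that closes towards +x, each 35 degrees from the x axis; jaw tips at the mouth at x -21, y +-49. Column behind at x 68.
- load (a point): Spot on the top of the bare base in front of the mouth, at x -88, y 0, height 14 mm: the master's foot can be set down here with a tool pointing down, clear of the indicator. Axes as the seat's.
- indicator: The comparator's fixed indicator arm, origin as comparator: a blue plate 40 mm wide over the vee from the column to x -36, heights 79 to 93; on it a dial (x -22 to 10, y +-28, up to 152 high); stylus 5 mm above the seated master. It overhangs the seat: a tool pushing the master home must lean back, fingers pointing forward and down, about 40 degrees from vertical.
- keeper (a joint): Sliding keeper bar, 8 mm thick, value in m: 0 = open (clear of the mouth, on the side nearer the robot), 0.055 = fully shut (stop), across the front of the master at x -31.5 to -39.5, 3.5 mm in front of a seated one. Slides along -y with about 1.5 N friction and stays where left. A master that is not home is in its way.
- keeper_knob (a point): Middle of the keeper's upright red knob, 16 mm diameter at most, 30 mm high (heights 27 to 57, middle 42), at x -35.5 and y 127 less the joint value (so 72 when shut). The bar lies along y at heights 15 to 27. Axes as the seat's.
- bushing_center (a point): Centre of a loose silver bushing, 70 mm diameter, 74 mm high; a bystander.
- ring_center (a point): Centre of a loose silver ring gauge, 62 mm diameter, 20 mm high, lying flat; a bystander.
Mind the look-alikes: they are no part of the job. Several things look just like the part that bears master_center: the one meant starts farthest to the robot's right.

How it is judged:
By the outcome, as a careful person would: the job done as asked, in the order asked, and still so for the second after the job is handed in, with the robot touching nothing.
It also fails if it takes over 64 s, if anything falls off the work surface, if the arm or the gripper's body presses on something with over 40 N, if the wrist force passes 120 N, or if a joint passes its speed limit or range.

## Working session

There is one attempt and no reset: what is moved stays moved. The work goes in short steps, Python scripts to look and compute and a tool call to move; the robot and the scene stay as the last step left them, time stands still between calls to the robot, and variables do not carry over. Pictures are saved under pics/ and viewed, and the job is handed in when it is done.

Besides the shell and the picture viewer there is one more tool, called after ">>>" by a JSON object that holds its "name" and its "arguments". drive_tool: Moves the arm, as the interface text tells. Its arguments: {"type":"object","properties":{"deltas":{"type":"array"},"fingers":{"type":"number"},"force":{"type":"number"}},"required":["deltas"]}

```bash
mkdir -p pics; ls
python3 - <<'E'
from plant import readout, optics, bot
import cv2
o=readout.get_obs()
print({k:o[k] for k in('time_s','tcp_pos','orientation','force','grip_width')})
for n in('side','top'):
    s=optics.snapshot(n)
    cv2.imwrite(f'pics/{n}0.png',s['color'][:,:,::-1])
    import pickle; pickle.dump(s,open(f'{n}0.pkl','wb'))
    print(n,s['fx'],s['fy'],s['cx'],s['cy'],s['rvec'],s['tvec'])
E
```

```text
pics
{'time_s': 0.0, 'tcp_pos': array([ 0.23702952, -0.60451251,  0.22570745]), 'orientation': array([ 0.58366409,  0.39874695,  0.58475993, -0.39798607]), 'force': array([ 0.64558054, -0.20359064, -0.62397651]), 'grip_width': 0.09141520780269867}
side 490.9662593579654 490.9662593579654 250.7541088856842 191.5028428715725 [ 1.91910993 -0.06454322  0.03458209] [-0.55149433  0.04937209  1.5099461 ]
top 420.4886210122304 420.4886210122304 255.11933035972365 197.23668832809636 [ 2.10361403 -2.13411992  0.17546033] [-0.07844353  0.55552772  1.02237765]
```

View pics/side0.png

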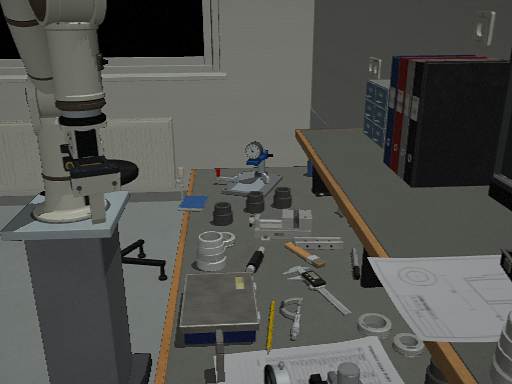

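View pics/top0.png

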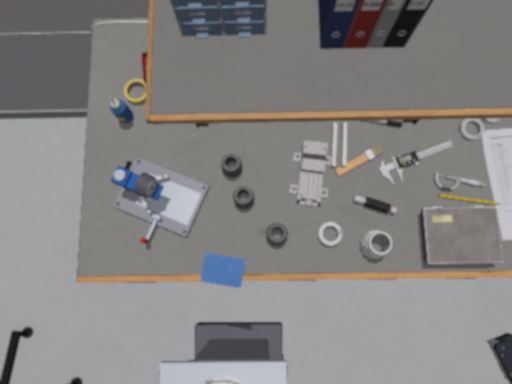

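```bash
cat > h.py <<'E'
import numpy as np, cv2, pickle
def proj(s,P):
    K=np.array([[s['fx'],0,s['cx']],[0,s['fy'],s['cy']],[0,0,1]])
    return cv2.projectPoints(np.array(P,float).reshape(-1,3),np.array(s['rvec'],float),np.array(s['tvec'],float),K,None)[0].reshape(-1,2)
def ray(s,u,v):
    R=cv2.Rodrigues(np.array(s['rvec'],float))[0]; t=np.array(s['tvec'],float)
    d=R.T@np.array([(u-s['cx'])/s['fx'],(v-s['cy'])/s['fy'],1]); return -R.T@t,d/np.linalg.norm(d)
def onz(s,u,v,z):
    c,d=ray(s,u,v); return c+d*(z-c[2])/d[2]
def tri(s1,p1,s2,p2):
    A=[];b=[]
    for s,p in((s1,p1),(s2,p2)):
        c,d=ray(s,*p); M=np.eye(3)-np.outer(d,d); A.append(M); b.append(M@c)
    return np.linalg.lstsq(np.vstack(A),np.hstack(b),rcond=None)[0]
E
python3 - <<'E'
from h import *
T=pickle.load(open('top0.pkl','rb'));S=pickle.load(open('side0.pkl','rb'))
print(ray(T,255,197),ray(S,250,190))
for p in((232,165),(243,198),(277,234)): print(onz(T,*p,0.053))
t=T['color'][:,:,::-1];s=S['color'][:,:,::-1]
cv2.imwrite('pics/tc.png',cv2.resize(t[140:260,95:245],None,fx=5,fy=5,interpolation=cv2.INTER_CUBIC))
cv2.imwrite('pics/tm.png',cv2.resize(t[140:260,210:360],None,fx=5,fy=5,interpolation=cv2.INTER_CUBIC))
cv2.imwrite('pics/sc.png',cv2.resize(s[130:240,170:320],None,fx=5,fy=5,interpolation=cv2.INTER_CUBIC))
E
```

```text
(array([ 0.36066454, -0.10249399,  1.10428102]), array([ 0.18119013,  0.01525414, -0.98332978])) (array([ 0.4676566 , -1.43364874,  0.55898961]), array([ 0.05428491,  0.93911036, -0.33930058]))
[ 0.63930209 -0.02788911  0.053     ]
[ 0.55227955 -0.05563913  0.053     ]
[ 0.45945445 -0.1399853   0.053     ]
```

View pics/tc.png

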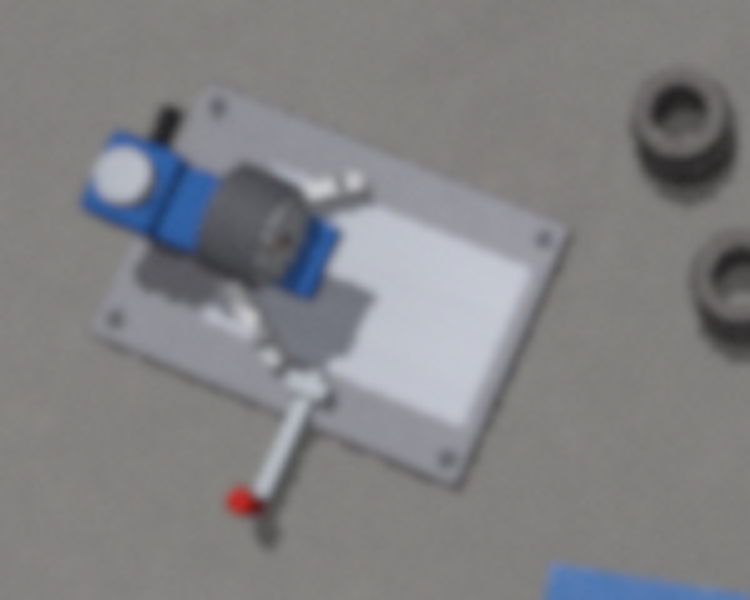

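View pics/tm.png

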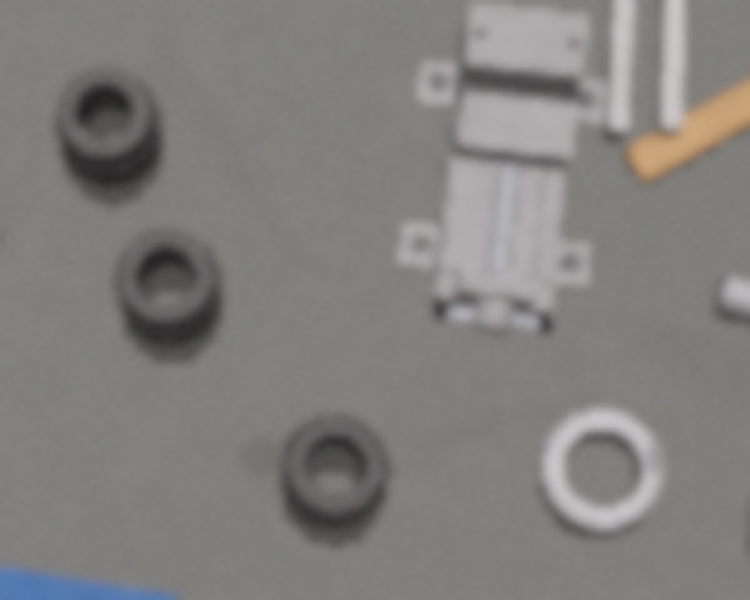

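View pics/sc.png

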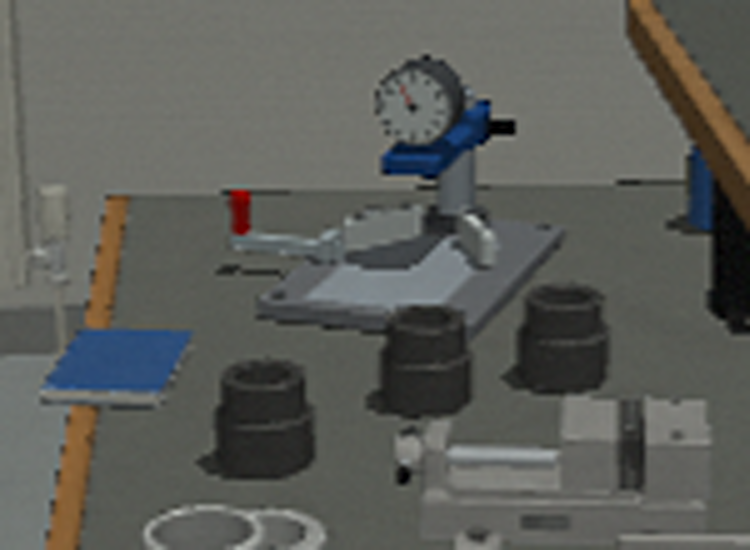

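Run:
```python
from h import *
T=pickle.load(open('top0.pkl','rb'));S=pickle.load(open('side0.pkl','rb'))
from scipy.ndimage import map_coordinates
g=cv2.cvtColor(T['color'],cv2.COLOR_RGB2GRAY).astype(float)
C=np.array([[210,85],[575,235],[455,490],[90,330]],float); C=np.array([95,140])+(C+.5)/5-.5
L=[]
for i in range(4):
    a,b=C[i],C[(i+1)%4]; d=(b-a)/np.linalg.norm(b-a); n=np.array([d[1],-d[0]])  # outward?
    cen=C.mean(0); 
    if np.dot(n,a-cen)<0:n=-n
    pts=[]
    for f in np.linspace(.1,.9,60):
        q=a+f*(b-a); o=np.arange(-4,4.01,.1)
        v=map_coordinates(g,[q[1]+o*n[1],q[0]+o*n[0]],order=1)
        v=np.convolve(v,np.ones(7)/7,'same'); dv=np.gradient(v)[8:-8]; k=np.argmin(dv)
        if dv[k]<-.5: pts.append(q+o[8:-8][k]*n)
    pts=np.array(pts); 
    for _ in range(5):
        vx,vy,x0,y0=cv2.fitLine(pts.astype(np.float32),cv2.DIST_HUBER,0,.01,.01).ravel()
        r=np.abs((pts-[x0,y0])@[-vy,vx]); pts=pts[r<max(.4,2*np.median(r))]
    print(i,len(pts),r.mean()); L.append((np.array([x0,y0]),np.array([vx,vy])))
cs=[]
for i in range(4):
    p,d=L[i-1];q,e=L[i]; t=np.linalg.solve(np.c_[d,-e],q-p); cs.append(p+t[0]*d)
print(np.round(cs,1))
W=np.array([onz(T,*c,.014) for c in cs])[:,:2]; print(W)
print([np.linalg.norm(W[i]-W[(i+1)%4]) for i in range(4)])
M=np.array([[90,-75],[-125,-75],[-125,75],[90,75]])/1000. # comparator frame
mc=M-M.mean(0);wc=W-W.mean(0)
th=np.arctan2((mc[:,0]*wc[:,1]-mc[:,1]*wc[:,0]).sum(),(mc*wc).sum())
R=np.array([[np.cos(th),-np.sin(th)],[np.sin(th),np.cos(th)]]); t=W.mean(0)-R@M.mean(0)
print('theta deg',np.degrees(th),th,'seat',t,'resid mm',1000*(W-(M@R.T+t)))
# overlay check
im=T['color'][:,:,::-1].copy(); im2=S['color'][:,:,::-1].copy()
def w(x,y,z): return [*(R@np.array([x,y])/1000+t),z/1000]
P=[w(90,-75,14),w(-125,-75,14),w(-125,75,14),w(90,75,14),w(-35.5,127,57),w(-35.5,127,27),w(-21,49,38),w(-21,-49,38),w(-36,20,93),w(-36,-20,93),w(-36,20,79)]
for s,n,o,f in((T,'t',(95,140),5),(S,'s',(170,130),5)):
    I=cv2.resize(s['color'][o[1]:o[1]+120,o[0]:o[0]+150,::-1],None,fx=5,fy=5,interpolation=cv2.INTER_CUBIC)
    for p in proj(s,P): cv2.circle(I,tuple(int(round(x)) for x in (p-o+.5)*5-.5),4,(0,255,255),1)
    cv2.imwrite(f'pics/ov_{n}.png',I)
pickle.dump((R,t,th),open('frame.pkl','wb'))
# red knob
for s in(T,S):
    c=s['color'].astype(int); m=(c[:,:,0]>110)&(c[:,:,1]<60)&(c[:,:,2]<60)
    k,l,st,ce=cv2.connectedComponentsWithStats(m.astype(np.uint8)); print([(st[i],ce[i]) for i in range(1,k) if st[i][4]>5][:6])
# dark blobs
```

```text
0 54 0.15004886693904945
1 59 0.1329682350486114
2 55 0.13104505445654183
3 21 0.12728155857979748
[[134.  155.5]
 [208.2 185.1]
 [185.5 236.1]
 [113.3 205.9]]
[[0.6807539  0.23951722]
 [0.59563525 0.03823087]
 [0.46115546 0.09646232]
 [0.54377543 0.28910537]]
[np.float64(0.21854377427706914), np.float64(0.14654594875219412), np.float64(0.20961251003295134), np.float64(0.14567801955164814)]
theta deg 67.38749500207663 1.1761336624574603 seat [0.5770587  0.18198366] resid mm [[-0.14398847  3.28945919]
 [-2.59583032  0.4752656 ]
 [ 1.3933293   1.03219269]
 [ 1.34648948 -4.79691748]]
[(array([144,  57,   2,   9,  15], dtype=int32), array([144.6,  60.8])), (array([141, 239,   5,   4,  13], dtype=int32), array([143.23076923, 240.23076923]))]
[]
```

View pics/ov_t.png

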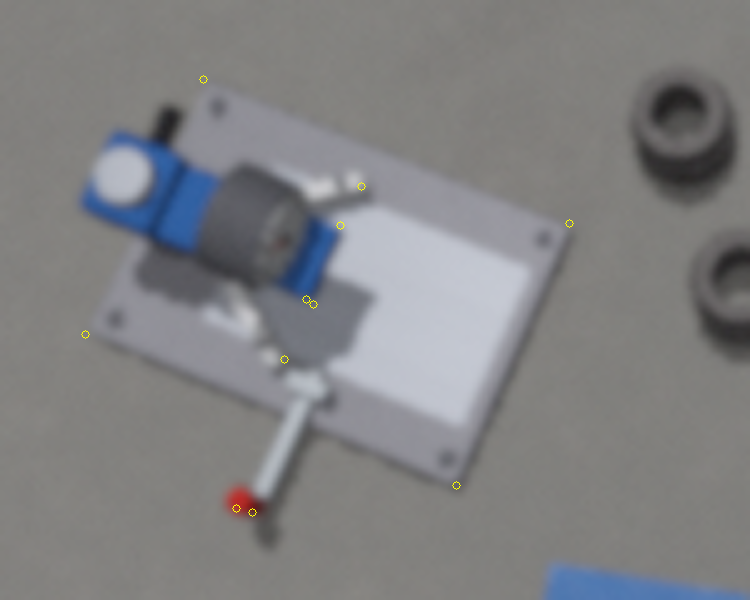

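View pics/ov_s.png

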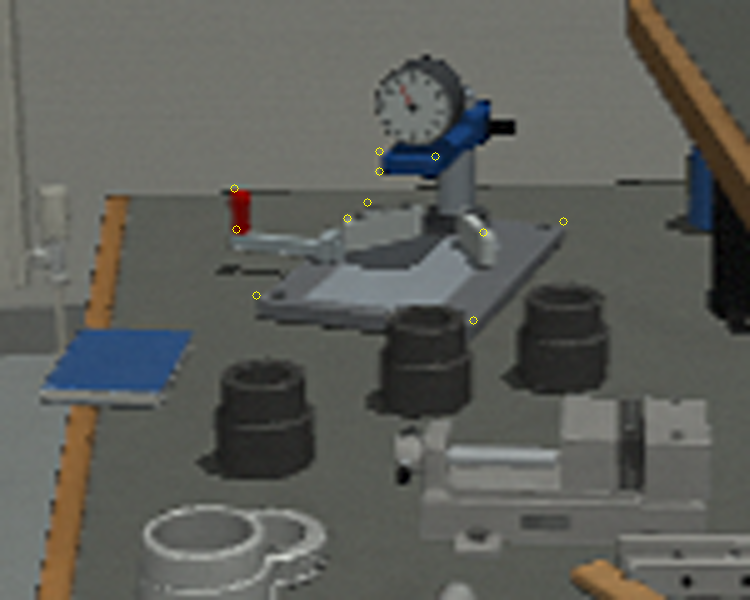

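Run:
```python
from h import *
T=pickle.load(open('top0.pkl','rb'));S=pickle.load(open('side0.pkl','rb'))
def crop(s,x,y,w,h,f,n):
    I=cv2.resize(s['color'][y:y+h,x:x+w,::-1],None,fx=f,fy=f,interpolation=cv2.INTER_CUBIC)
    I=cv2.convertScaleAbs(I,alpha=1.4)
    for k in range(0,w,10): cv2.putText(I,str(x+k),(int(k*f+f/2),8),0,.3,(0,255,255)); cv2.line(I,(int(k*f+f/2),10),(int(k*f+f/2),14),(0,255,255))
    for k in range(0,h,10): cv2.putText(I,str(y+k),(0,int(k*f+f/2)),0,.3,(0,255,255)); 
    cv2.imwrite('pics/'+n,I)
crop(T,108,150,105,75,7.5,'z1.png'); crop(T,108,180,105,65,7.5,'z2.png'); crop(S,210,135,80,65,9,'z3.png')
```

```text
(no output)
```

View pics/z1.png

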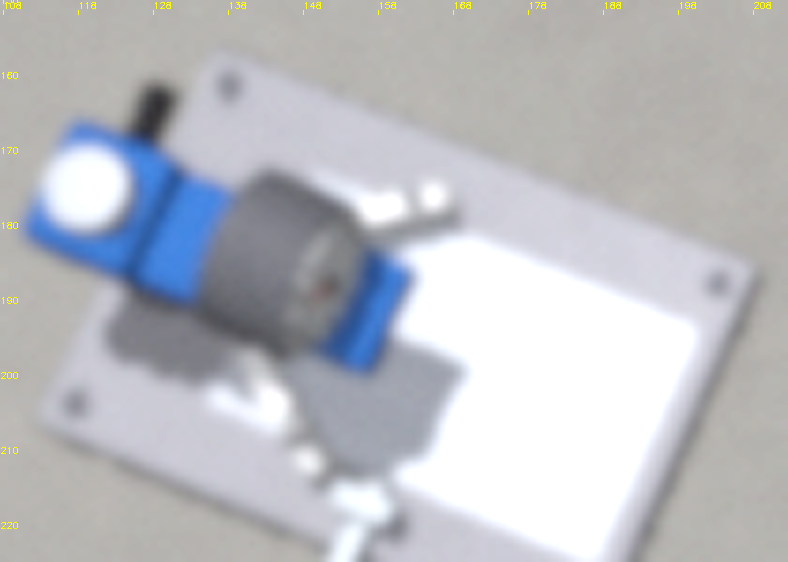

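View pics/z2.png

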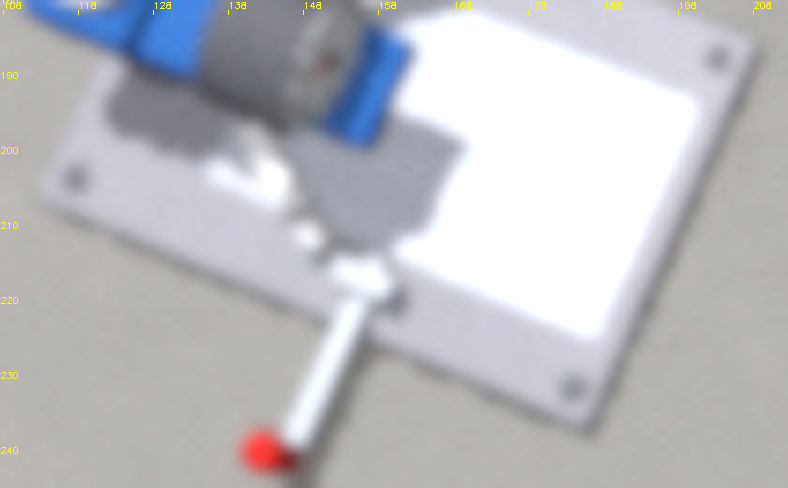

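View pics/z3.png

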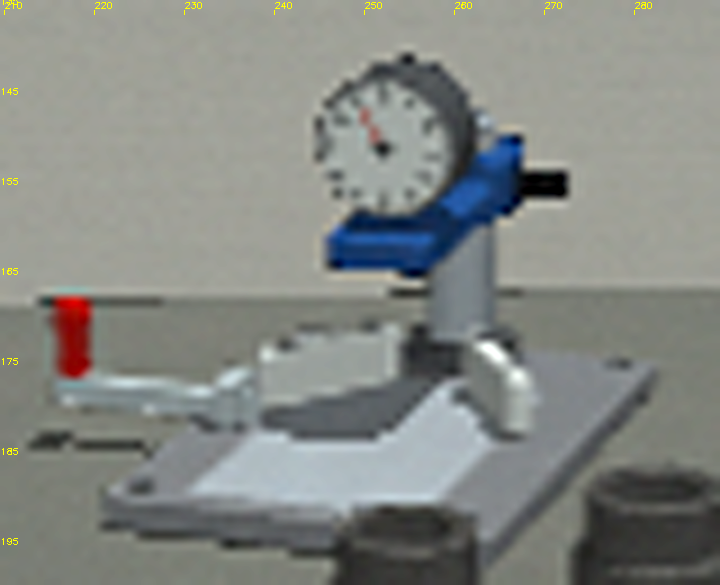

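```bash
cat > fit.py <<'E'
from h import *
from scipy.optimize import least_squares
T=pickle.load(open('top0.pkl','rb'));S=pickle.load(open('side0.pkl','rb'))
top=[((90,-75,14),(136.3,156.4)),((-125,-75,14),(208.6,185.4)),((-125,75,14),(186.2,236.6)),((90,75,14),(113.1,205.9)),((-36,-20,79),(162.2,185.5)),((-36,20,79),(157.1,199.1)),((-35.5,127,57),(142.8,239.9))]
side=[((-35.5,127,57),(217.5,167.7)),((-35.5,127,27),(217.6,176.2)),((-36,20,79),(246,164.3)),((-36,20,93),(245.9,161)),((-36,-20,79),(255.3,164.7)),((-125,75,14),(220.9,189.3)),((90,-75,14),(282.3,175.8))]
def W(p,q):
    c,s=np.cos(p[2]),np.sin(p[2]); return [[p[0]+(c*a-s*b)/1000,p[1]+(s*a+c*b)/1000,z/1000] for a,b,z in q]
def res(p,u=(1,1)):
    r=[]
    for s,L,k,o in((T,top,u[0],p[3:5]),(S,side,u[1],p[5:7])):
        r.append(k*(proj(s,W(p,[a for a,_ in L]))+o-np.array([b for _,b in L])))
    return np.vstack(r).ravel()
def full(p,u,sg):
    return np.r_[res(p,u)/0.5,p[3:7]/sg]
if __name__=='__main__':
  for u,sg in(((1,0),1e-3),((0,1),1e-3),((1,1),1e-3),((1,1),1.)):
    f=least_squares(full,[.577,.182,1.176,0,0,0,0],args=(u,sg),loss='soft_l1'); print(u,sg,np.round(f.x,4),np.degrees(f.x[2]))
    print(np.round(res(f.x).reshape(-1,2),1).tolist())
  pickle.dump(f.x[:3],open('frame.pkl','wb'))
E
python3 fit.py
```

```text
(1, 0) 0.001 [0.5778 0.1807 1.1711 0.     0.     0.     0.    ] 67.09671373397039
[[-0.3, -1.4], [0.3, -1.3], [-0.0, -0.1], [-1.1, -0.0], [2.2, 0.1], [0.7, 1.1], [-0.8, 0.9], [-0.8, -0.5], [-0.6, -0.7], [-0.4, -0.4], [-0.3, -1.1], [1.5, 0.3], [0.1, -0.5], [0.3, -1.8]]
(0, 1) 0.001 [ 0.5786  0.1731  1.1577 -0.     -0.     -0.      0.    ] 66.33366930065712
[[3.0, -2.0], [3.3, -0.9], [2.2, -0.0], [1.6, -0.9], [5.2, -0.0], [3.5, 0.9], [1.5, 0.4], [-0.5, 0.0], [-0.4, -0.2], [-0.1, 0.2], [-0.1, -0.5], [1.8, 0.9], [-0.0, 0.1], [1.1, -1.1]]
(1, 1) 0.001 [ 0.578   0.1802  1.1713 -0.      0.      0.      0.    ] 67.11263980759747
[[-0.2, -1.4], [0.5, -1.4], [0.1, -0.2], [-1.0, -0.1], [2.4, 0.0], [0.8, 1.0], [-0.6, 0.8], [-0.8, -0.4], [-0.6, -0.7], [-0.3, -0.3], [-0.3, -1.0], [1.6, 0.3], [0.1, -0.5], [0.4, -1.8]]
(1, 1) 1.0 [ 0.5788  0.1813  1.1696  0.222   0.3813 -0.0872  0.6702] 67.01435407201113
[[-0.3, -1.4], [0.4, -1.2], [-0.1, -0.1], [-1.1, -0.1], [2.2, 0.1], [0.6, 1.1], [-0.9, 0.8], [-0.6, 0.1], [-0.4, -0.2], [-0.2, 0.2], [-0.1, -0.5], [1.7, 0.9], [0.2, 0.0], [0.5, -1.2]]
```

Run:
```python
from h import *
T=pickle.load(open('top0.pkl','rb'));S=pickle.load(open('side0.pkl','rb'))
def crop(s,x,y,w,h,f,n):
    I=cv2.resize(s['color'][y:y+h,x:x+w,::-1],None,fx=f,fy=f,interpolation=cv2.INTER_CUBIC)
    cv2.imwrite('pics/'+n,cv2.convertScaleAbs(I,alpha=1.5))
crop(T,260,215,35,35,14,'m1.png'); crop(S,205,195,35,35,14,'m2.png')
```

```text
(no output)
```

View pics/m1.png

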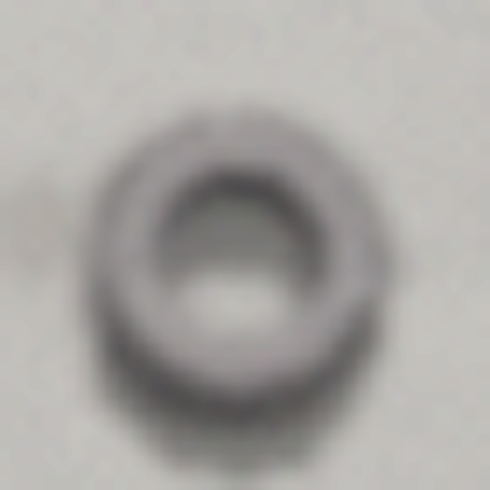

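View pics/m2.png

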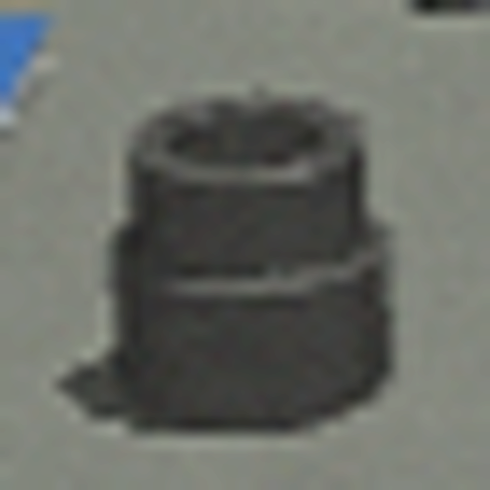

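Run:
```python
from h import *
T=pickle.load(open('top0.pkl','rb'));S=pickle.load(open('side0.pkl','rb'))
print(onz(T,276.8,232.1,.053),onz(S,222.1,204.4,.053),tri(T,(276.8,232.1),S,(222.1,204.4)))
# others
from scipy.spatial.transform import Rotation as R
print(R.from_quat([0.39874695,0.58475993,-0.39798607,0.58366409]).as_matrix())
```

```text
[ 0.46421727 -0.13959085  0.053     ] [ 0.46315943 -0.1458419   0.053     ] [ 0.4637898  -0.13969831  0.05066003]
[[-6.74187566e-04  9.30922843e-01  3.65215286e-01]
 [ 1.76212240e-03  3.65215908e-01 -9.30921176e-01]
 [-9.99998220e-01  1.59385559e-05 -1.88662402e-03]]
```

>>> {"name": "drive_tool", "arguments": {"deltas": [[[0,24,-22,0,0,0],[0,24,-22,0,0,0],[0,24,-22,0,0,0],[0,24,-22,0,0,0],[0,24,-22,0,0,0],[0,24,-22,0,0,0],[0,24,-22,0,0,0],[0,24,-22,0,0,0],[0,24,-22,0,0,0],[0,24,-22,0,0,0],[0,24,-22,0,0,0],[0,24,-22,0,0,0],[0,24,-22,0,0,0],[0,24,-22,0,0,0],[0,24,-22,0,0,0],[0,21,-20,0,0,0]]], "fingers": 91.8}}

```text
time_s: 1.7
tcp_pos: [0.4646, -0.1385, 0.2266]
orientation: [0.584, 0.398, 0.584, -0.398]
force: [-0.3, -1.2, -0.2]
grip_width: 0.0918
```

>>> {"name": "drive_tool", "arguments": {"deltas": [[[0,0,0,-0.1,0,0],[0,0,0,-0.1,0,0],[0,0,0,-0.1,0,0],[0,0,0,-0.1,0,0],[0,0,0,-0.1,0,0],[0,0,0,-0.1,0,0],[0,0,0,-0.1,0,0],[0,0,0,-0.1,0,0],[0,0,0,0,0,0]]]}}

```text
time_s: 2.6
tcp_pos: [0.4639, -0.1401, 0.2264]
orientation: [0.693, 0.139, 0.694, -0.139]
force: [-0.0, 0.3, -0.5]
grip_width: 0.092
```

```bash
cat > st.py <<'E'
import sys
from h import *
from scipy.spatial.transform import Rotation as Ro
from plant import readout, optics
o=readout.get_obs(); q=o['orientation']; R=Ro.from_quat([q[1],q[2],q[3],q[0]]).as_matrix()
np.set_printoptions(suppress=True,precision=4)
F=pickle.load(open('frame.pkl','rb')); c,s=np.cos(F[2]),np.sin(F[2])
D=np.array([[c,-s,0],[s,c,0],[0,0,1]]); 
p=np.array(o['tcp_pos']); 
def comp(P): return 1000*(D.T@(np.array(P)-[F[0],F[1],0]))
print('t',o['time_s'],'tcp',p,'comp mm',comp(p),'F',np.array(o['force']),'w',o['grip_width'])
print('q',np.array(o['q']))
print('tool axes in comparator (cols x y z):\n',D.T@R)
def need(w): return 1000*R.T@(np.array(w)-p)
def needc(cm): return R.T@D@(np.array(cm)-comp(p))
def rotto(xc,zc):
    """rotation vector in tool axes to bring tool x,z axes to given comparator dirs"""
    xc=np.array(xc,float);zc=np.array(zc,float);xc/=np.linalg.norm(xc);zc/=np.linalg.norm(zc)
    G=D@np.c_[xc,np.cross(zc,xc),zc]; return Ro.from_matrix(R.T@G).as_rotvec()
def snap(n,f,box=None,k=1):
    S=optics.snapshot(n); pickle.dump(S,open(f+'.pkl','wb')); I=S['color'][:,:,::-1]
    if box: x,y,w,h=box; I=cv2.resize(I[y:y+h,x:x+w],None,fx=k,fy=k,interpolation=cv2.INTER_CUBIC); I=cv2.convertScaleAbs(I,alpha=1.4)
    cv2.imwrite(f'pics/{f}.png',I); return S
E
python3 - <<'E'
from st import *
print('need',need([.464,-.140,.09]),rotto([0,0,-1],[0,-1,0]))
snap('top','t1',(210,170,150,110),5)
snap('side','s1')
E
```

```text
t 2.6 tcp [ 0.4639 -0.1401  0.2264] comp mm [-340.6851  -19.6832  226.4321] F [-0.0059  0.2939 -0.4761] w 0.09203876534527135
q [ 0.9723  0.2647 -0.8433  1.9446  0.2295  1.0311 -0.369 ]
tool axes in comparator (cols x y z):
 [[ 0.0001  1.      0.0051]
 [ 0.0007  0.0051 -1.    ]
 [-1.      0.0001 -0.0007]]
need [136.4321   0.0769   0.1497] [ 0.0051 -0.0007 -0.0001]
```

View pics/t1.png

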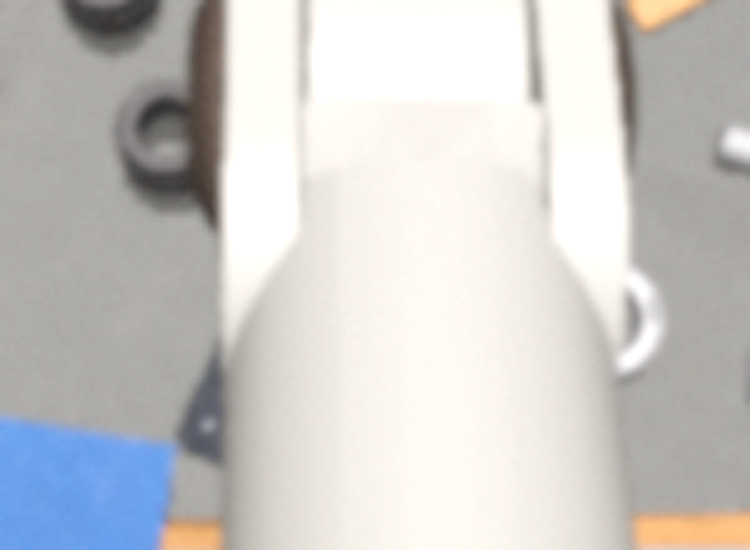

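View pics/s1.png

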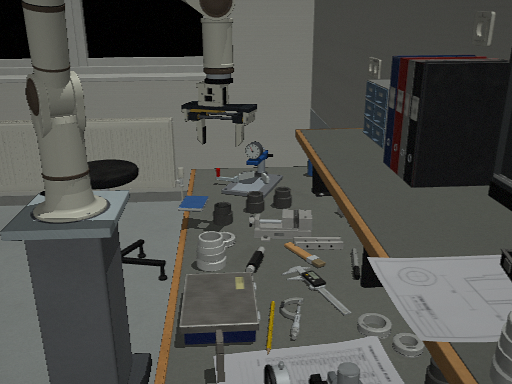

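>>> {"name": "drive_tool", "arguments": {"deltas": [[[25,0,0,0,0,0],[25,0,0,0,0,0],[25,0,0,0,0,0],[25,0,0,0,0,0],[25,0,0,0,0,0],[15,0,0,0,0,0],[10,0,0,0,0,0],[5,0,0,0,0,0],[0,0,0,0,0,0]]]}}

```text
time_s: 3.6
tcp_pos: [0.4644, -0.1401, 0.0717]
orientation: [0.693, 0.14, 0.693, -0.139]
force: [-0.3, -0.0, 0.2]
grip_width: 0.0916
```

Run:
```python
from st import *
S=snap('side','s2',(180,150,90,80),8)
print(proj(S,p))
```

```text
t 3.6 tcp [ 0.4644 -0.1401  0.0717] comp mm [-340.4921  -20.1184   71.7071] F [-0.3146 -0.0283  0.2397] w 0.09159351428844067
q [ 0.8144  0.5052 -0.697   2.0679  0.483   0.7326 -0.5869]
tool axes in comparator (cols x y z):
 [[ 0.0001  1.      0.0039]
 [ 0.0001  0.0039 -1.    ]
 [-1.      0.0001 -0.0001]]
[[222.3415 197.4402]]
```

View pics/s2.png

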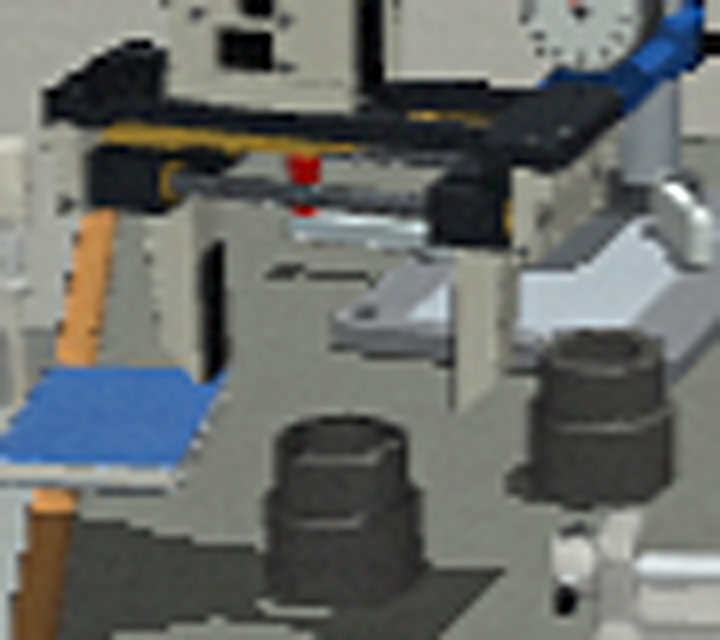

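>>> {"name": "drive_tool", "arguments": {"deltas": [[[12,0,0,0,0,0],[12,0,0,0,0,0],[9,0,0,0,0,0],[0,0,0,0,0,0],[0,0,0,0,0,0]]]}}

```text
time_s: 4.15
tcp_pos: [0.464, -0.1398, 0.0383]
orientation: [0.693, 0.139, 0.694, -0.139]
force: [-0.4, 0.2, -0.1]
grip_width: 0.0917
```

>>> {"name": "drive_tool", "arguments": {"deltas": [[[0,0,0,0,0,0],[0,0,0,0,0,0],[0,0,0,0,0,0],[0,0,0,0,0,0],[0,0,0,0,0,0],[0,0,0,0,0,0],[0,0,0,0,0,0],[0,0,0,0,0,0],[0,0,0,0,0,0],[0,0,0,0,0,0]]], "fingers": 30, "force": 30}}

```text
time_s: 5.15
tcp_pos: [0.4645, -0.1403, 0.0388]
orientation: [0.693, 0.139, 0.693, -0.139]
force: [0.1, -1.6, 1.6]
grip_width: 0.0469
```

Run:
```python
from st import *
S=snap('side','s3',(180,150,90,80),8)
```

```text
t 5.15 tcp [ 0.4645 -0.1403  0.0388] comp mm [-340.6389  -20.2876   38.8367] F [ 0.099  -1.5854  1.5677] w 0.04685044830933103
q [ 0.773   0.5602 -0.6487  2.0807  0.5427  0.6709 -0.6362]
tool axes in comparator (cols x y z):
 [[ 0.      1.      0.0041]
 [-0.0005  0.0041 -1.    ]
 [-1.      0.      0.0005]]
```

View pics/s3.png

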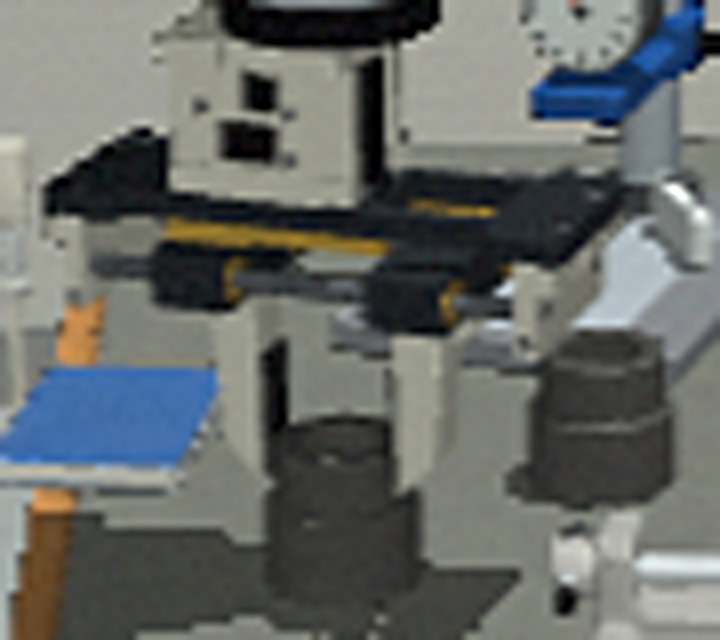

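>>> {"name": "drive_tool", "arguments": {"deltas": [[[-7,0,0,0,0,0],[-10,0,0,0,0,0],[-15,0,0,0,0,0],[-20,0,0,0,0,0],[-20,0,0,0,0,0],[-20,0,0,0,0,0],[0,0,0,0,0,0]]]}}

```text
time_s: 5.9
tcp_pos: [0.4663, -0.1406, 0.1339]
orientation: [0.695, 0.139, 0.691, -0.14]
force: [0.2, 0.6, -3.7]
grip_width: 0.0465
```

>>> {"name": "drive_tool", "arguments": {"deltas": [[[0,8,0,0,0,0],[0,15,-1,0,0,0],[0,20,-2,0,0,0],[0,20,-2,0,0,0],[0,20,-2,0,0,0],[0,20,-2,0,0,0],[0,20,-2,0,0,0],[0,20,-2,0,0,0],[0,20,-2,0,0,0],[0,20,-2,0,0,0],[0,20,-2,0,0,0],[0,20,-1,0,0,0],[0,15,0,0,0,0],[0,10,0,0,0,0],[0,5,0,0,0,0],[0,0,0,0,0,0],[0,0,0,0,0,0]]]}}

```text
time_s: 7.6
tcp_pos: [0.5432, 0.1001, 0.1303]
orientation: [0.693, 0.139, 0.693, -0.14]
force: [-0.2, 0.1, -5.3]
grip_width: 0.0468
```

Run:
```python
from st import *
print(needc([-88,0,53]),rotto([0,0,-1],[0,-1,0]))
S=snap('side','s4',(190,110,110,90),7)
S=snap('top','t4',(95,130,150,120),5)
```

```text
t 7.6 tcp [0.5432 0.1001 0.1303] comp mm [-88.6737   1.1053 130.2742] F [-0.2412  0.0812 -5.2725] w 0.04679276837969348
q [ 0.3667  0.5309 -0.7673  1.8727  0.4569  0.9231 -1.0135]
tool axes in comparator (cols x y z):
 [[-0.0011  1.      0.0035]
 [ 0.0006  0.0035 -1.    ]
 [-1.     -0.0011 -0.0006]]
[77.2727  0.7556  1.1564] [ 0.0035 -0.0006  0.0011]
```

View pics/s4.png

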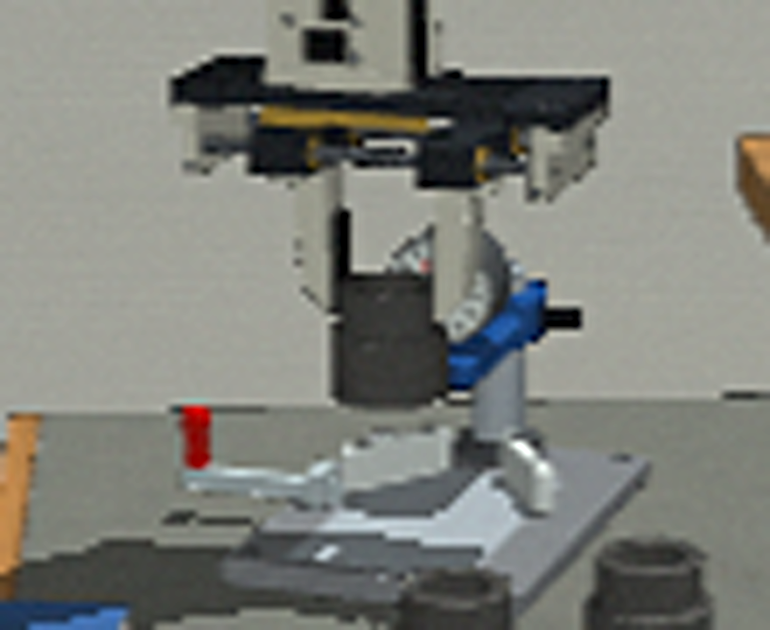

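View pics/t4.png

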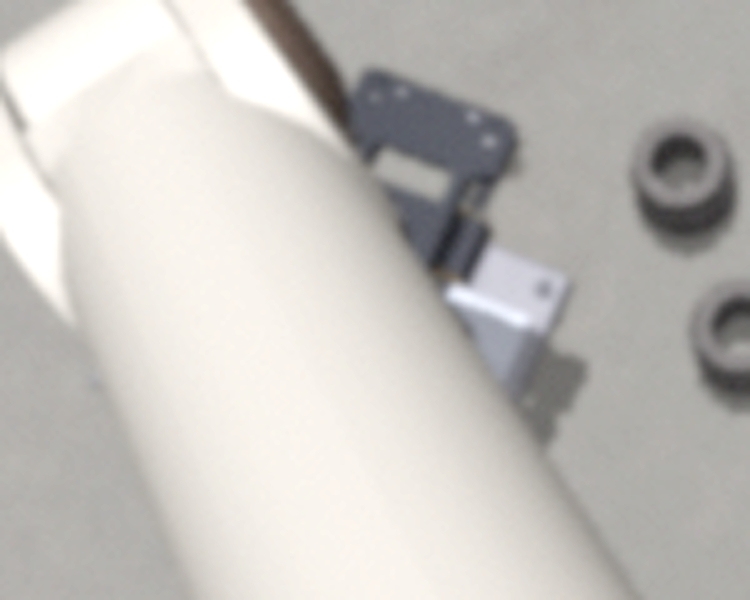

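>>> {"name": "drive_tool", "arguments": {"deltas": [[[10,1,1,0,0,0],[15,0,0,0,0,0],[15,0,0,0,0,0],[12,0,0,0,0,0],[8,0,0,0,0,0],[6,0,0,0,0,0],[4,0,0,0,0,0],[3,0,0,0,0,0],[2,0,0,0,0,0],[0,0,0,0,0,0],[0,0,0,0,0,0]]]}}

```text
time_s: 8.8
tcp_pos: [0.5452, 0.1015, 0.056]
orientation: [0.693, 0.139, 0.693, -0.139]
force: [-0.7, -0.7, -4.8]
grip_width: 0.0469
```

>>> {"name": "drive_tool", "arguments": {"deltas": [[[1,0,0,0,0,0],[1,0,0,0,0,0],[1,0,0,0,0,0],[0,0,0,0,0,0],[0,0,0,0,0,0]]]}}

```text
time_s: 9.3
tcp_pos: [0.5451, 0.1014, 0.0529]
orientation: [0.693, 0.139, 0.693, -0.139]
force: [-0.3, -0.6, -1.8]
grip_width: 0.0466
```

>>> {"name": "drive_tool", "arguments": {"deltas": [[[0.5,0,0,0,0,0],[0,0,0,0,0,0],[0,0,0,0,0,0]]]}}

```text
time_s: 9.6
tcp_pos: [0.5451, 0.1015, 0.0528]
orientation: [0.693, 0.139, 0.693, -0.14]
force: [-2.5, -1.3, 5.0]
grip_width: 0.0464
```

>>> {"name": "drive_tool", "arguments": {"deltas": [[[0,0,0,0,0,0],[0,0,0,0,0,0],[0,0,0,0,0,0],[0,0,0,0,0,0],[0,0,0,0,0,0],[0,0,0,0,0,0]]], "fingers": 80}}

```text
time_s: 10.2
tcp_pos: [0.545, 0.1015, 0.0522]
orientation: [0.693, 0.139, 0.693, -0.139]
force: [-1.3, -0.0, -0.9]
grip_width: 0.0798
```

Run:
```python
from st import *
S=snap('side','s5',(190,110,110,90),7)
```

```text
t 10.2 tcp [0.545  0.1015 0.0522] comp mm [-86.6688   0.0133  52.1931] F [-1.2944 -0.0171 -0.8892] w 0.07976805013311676
q [ 0.2981  0.6427 -0.6853  1.9085  0.5626  0.791  -1.0956]
tool axes in comparator (cols x y z):
 [[ 0.0001  1.      0.0042]
 [-0.      0.0042 -1.    ]
 [-1.      0.0001  0.    ]]
```

View pics/s5.png

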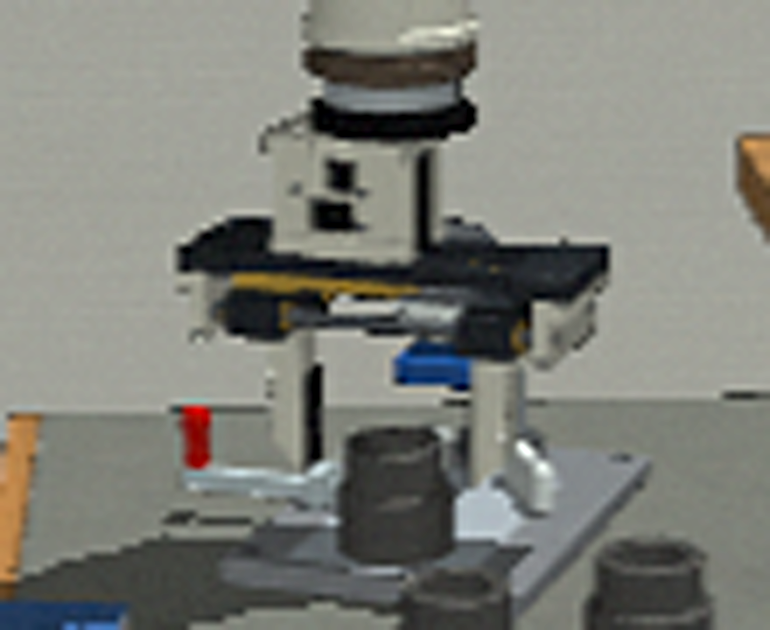

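>>> {"name": "drive_tool", "arguments": {"deltas": [[[-10,0,0,0,0,0],[-15,0,0,0,0,0],[-20,0,0,0,0,0],[-20,0,0,0,0,0],[0,-15,0,0,0,0],[0,-20,0,0,0,0],[0,-20,0,0,0,0],[0,-15,0,0,0,0],[0,0,0,0,0,0.1],[0,0,0,0,0,0.1],[0,0,0,0,0,0.1],[0,0,0,0,0,0.1],[0,0,0,0,0,0.1],[0,0,0,0,0,0.1],[0,0,0,0,0,0.1],[0,0,0,0,0,0],[0,0,0,0,0,0]]]}}

```text
time_s: 11.95
tcp_pos: [0.5174, 0.0362, 0.117]
orientation: [0.699, 0.369, 0.604, 0.106]
force: [0.2, -0.1, 0.6]
grip_width: 0.0799
```

>>> {"name": "drive_tool", "arguments": {"deltas": [[[0,0,0,0,0,0],[0,0,0,0,0,0],[0,0,0,0,0,0],[0,0,0,0,0,0]]], "fingers": 30}}

```text
time_s: 12.35
tcp_pos: [0.5181, 0.0374, 0.1176]
orientation: [0.7, 0.367, 0.604, 0.107]
force: [0.1, -0.3, 0.1]
grip_width: 0.0527
```

Run:
```python
from st import *
print(needc([-126,0,112]),needc([-126,0,39]),rotto([np.sin(.7),0,-np.cos(.7)],[0,-1,0]))
S=snap('side','s6',(190,110,110,90),7)
S=snap('top','t6',(95,130,150,120),5)
```

```text
t 12.35 tcp [0.5181 0.0374 0.1176] comp mm [-156.1554   -0.2231  117.641 ] F [ 0.0688 -0.3307  0.1494] w 0.05268599019836479
q [ 1.2495  0.8345 -1.1707  2.1232  0.1199  0.5152 -0.2159]
tool axes in comparator (cols x y z):
 [[ 0.6426  0.7662  0.0062]
 [ 0.0026  0.0059 -1.    ]
 [-0.7662  0.6426  0.0018]]
[23.7001 19.4814 -0.0454] [ 79.6337 -27.4271  -0.1777] [ 0.0059 -0.0026  0.0021]
```

View pics/s6.png

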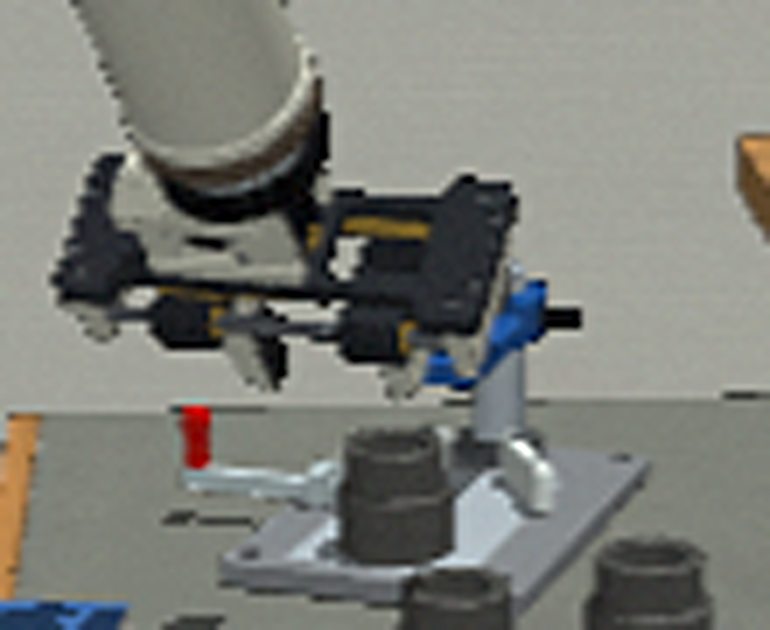

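View pics/t6.png

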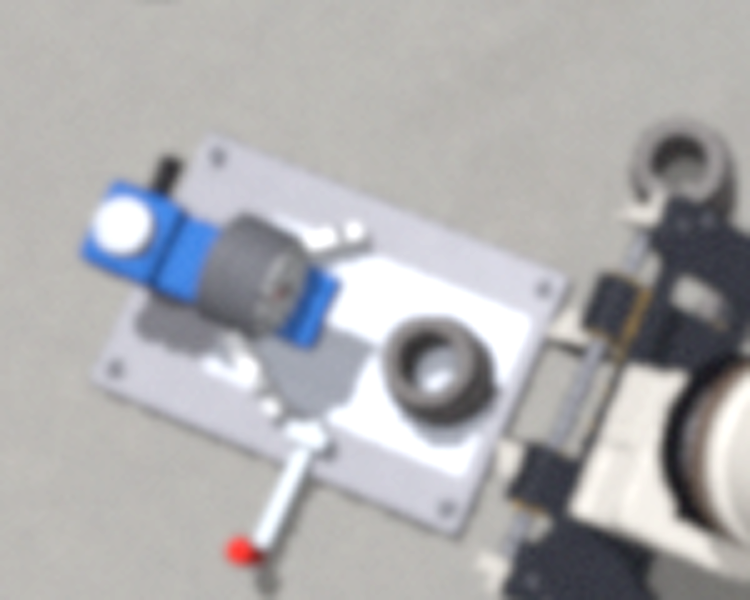

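Run:
```python
from st import *
T=pickle.load(open('t6.pkl','rb'))
f=lambda a,b:(95+(a+.5)/5-.5,130+(b+.5)/5-.5)
print('master',comp(onz(T,*f(432,362),.067)))
for a in((680,165),(738,330)): print('others',comp(onz(T,*f(*a),.053)))
```

```text
t 12.45 tcp [0.518  0.0372 0.1174] comp mm [-156.4265   -0.2211  117.4306] F [ 1.1353 -0.7803  0.3029] w 0.04444606620942394
q [ 1.2505  0.8357 -1.1705  2.1232  0.1199  0.5152 -0.2157]
tool axes in comparator (cols x y z):
 [[ 0.6432  0.7657  0.0054]
 [ 0.0027  0.0048 -1.    ]
 [-0.7657  0.6432  0.001 ]]
master [-89.5648   2.0063  67.    ]
others [-163.0882 -141.8793   53.    ]
others [-224.1866  -73.0324   53.    ]
```

>>> {"name": "drive_tool", "arguments": {"deltas": [[[12,10,0,0,0,0],[12,10,0,0,0,0],[0,0,0,0,0,0],[8,-6.5,0,0,0,0],[10,-8.5,0,0,0,0],[10,-8.5,0,0,0,0],[10,-8.5,0,0,0,0],[10,-8,0,0,0,0],[8,-7,0,0,0,0],[0,0,0,0,0,0],[0,0,0,0,0,0]]]}}

```text
time_s: 13.55
tcp_pos: [0.5298, 0.0658, 0.0386]
orientation: [0.699, 0.369, 0.603, 0.107]
force: [0.2, -0.5, 0.1]
grip_width: 0.0298
```

Run:
```python
from st import *
S=snap('side','s7',(190,110,110,90),7)
S=snap('top','t7',(95,130,150,120),5)
```

```text
t 13.55 tcp [0.5298 0.0658 0.0386] comp mm [-125.4895    0.0547   38.5841] F [ 0.1998 -0.5231  0.1267] w 0.02977803236538177
q [ 1.0859  0.9489 -1.0152  2.1269  0.1864  0.3446 -0.2228]
tool axes in comparator (cols x y z):
 [[ 0.6446  0.7645  0.0044]
 [ 0.0033  0.003  -1.    ]
 [-0.7645  0.6446 -0.0005]]
```

View pics/s7.png

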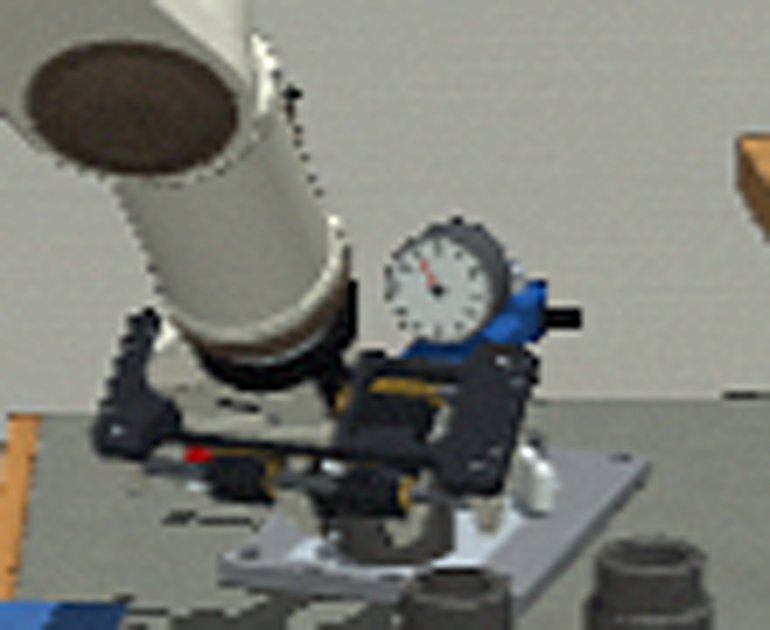

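View pics/t7.png

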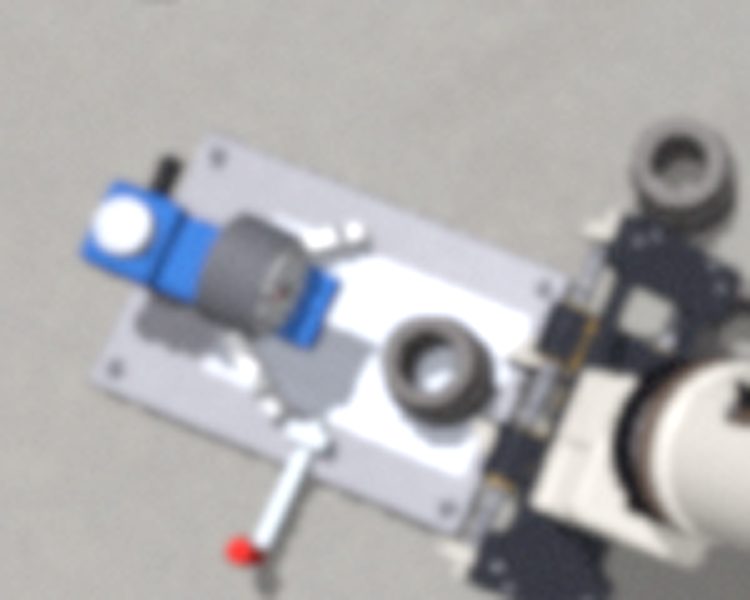

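>>> {"name": "drive_tool", "arguments": {"deltas": [[[3,3.6,0,0,0,0],[3,3.6,0,0,0,0],[3,3.6,0,0,0,0],[3,3.6,0,0,0,0],[4,4.8,0,0,0,0],[4,4.8,0,0,0,0],[4,4.8,0,0,0,0],[4,4.8,0,0,0,0],[0,0,0,0,0,0]]]}}

```text
time_s: 14.55
tcp_pos: [0.5468, 0.1072, 0.0392]
orientation: [0.699, 0.368, 0.604, 0.108]
force: [-0.2, 0.1, -0.3]
grip_width: 0.0301
```

Run:
```python
from st import *
S=snap('side','s8',(190,110,110,90),7)
S=snap('top','t8',(95,130,150,120),5)
```

```text
t 14.55 tcp [0.5468 0.1072 0.0392] comp mm [-80.722    0.591   39.1921] F [-0.2158  0.0883 -0.3176] w 0.030136449548634987
q [ 0.9749  0.9362 -0.9961  2.1158  0.1685  0.2894 -0.2802]
tool axes in comparator (cols x y z):
 [[ 0.6446  0.7645  0.0061]
 [ 0.0037  0.0049 -1.    ]
 [-0.7645  0.6447  0.0004]]
```

View pics/t8.png

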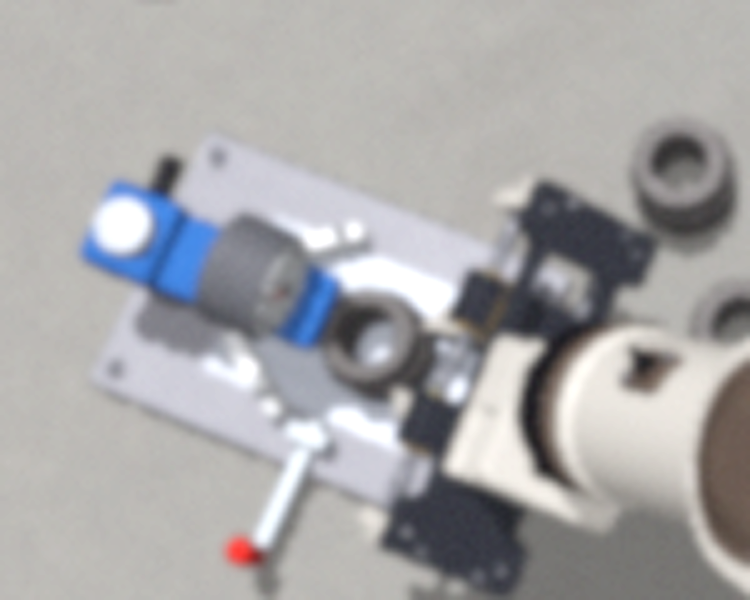

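View pics/s8.png

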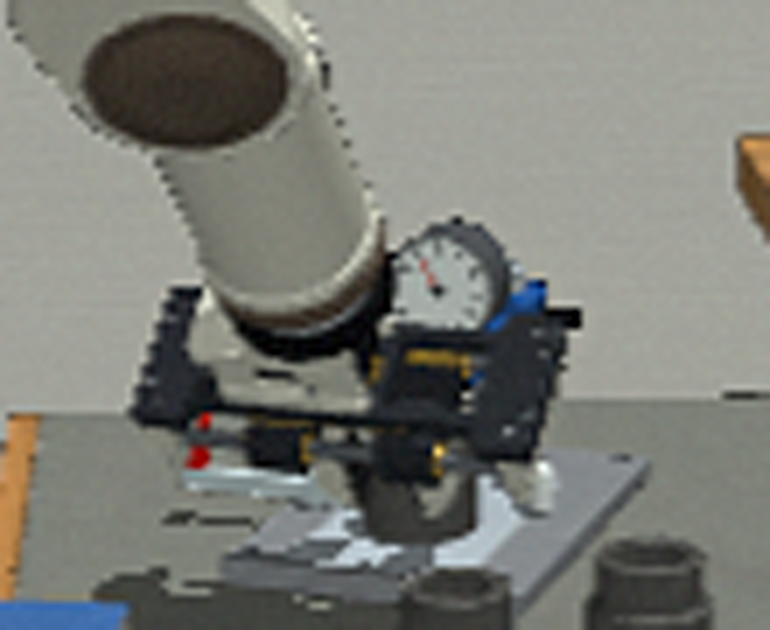

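Run:
```python
from st import *
T=pickle.load(open('t8.pkl','rb'));S=pickle.load(open('s8.pkl','rb'))
f=lambda a,b:(95+(a+.5)/5-.5,130+(b+.5)/5-.5)
g=lambda a,b:(190+(a+.5)/7-.5,110+(b+.5)/7-.5)
print('master',comp(onz(T,*f(374,341),.067)))
print('R rail end',comp(tri(T,f(500,200),S,g(542,500))))
for z in(.06,.08,.1): print(z,comp(onz(T,*f(368,520),z)))
```

```text
t 14.65 tcp [0.5465 0.1063 0.0389] comp mm [-81.6558   0.4762  38.8656] F [ 0.1628 -0.1743 -0.444 ] w 0.030081400229094862
q [ 0.9764  0.9364 -0.9956  2.116   0.1687  0.2899 -0.2799]
tool axes in comparator (cols x y z):
 [[ 0.6443  0.7648  0.0052]
 [ 0.0035  0.0039 -1.    ]
 [-0.7648  0.6443 -0.0001]]
master [-58.0411   3.2196  67.    ]
R rail end [-87.1328 -81.3997  47.8224]
0.06 [-90.7964  86.5297  60.    ]
0.08 [-95.692   86.5969  80.    ]
0.1 [-100.5876   86.6642  100.    ]
```

>>> {"name": "drive_tool", "arguments": {"deltas": [[[2.9,3.5,0,0,0,0],[2.9,3.5,0,0,0,0],[2.9,3.5,0,0,0,0],[2.9,3.5,0,0,0,0],[2.9,3.5,0,0,0,0],[2.9,3.5,0,0,0,0],[2.9,3.5,0,0,0,0],[2.9,3.5,0,0,0,0],[2.6,3,0,0,0,0],[2,2.3,0,0,0,0],[0,0,0,0,0,0]]]}}

```text
time_s: 15.75
tcp_pos: [0.5636, 0.1464, 0.0393]
orientation: [0.699, 0.369, 0.603, 0.107]
force: [-0.9, 0.9, 0.8]
grip_width: 0.0301
```

Run:
```python
from st import *
S=snap('side','s9',(190,110,110,90),7)
S=snap('top','t9',(95,130,150,120),5)
```

```text
t 15.75 tcp [0.5636 0.1464 0.0393] comp mm [-38.0082   0.4286  39.277 ] F [-0.8948  0.8805  0.8197] w 0.03008099425109352
q [ 0.8659  0.9261 -0.9727  2.0954  0.1521  0.2437 -0.3368]
tool axes in comparator (cols x y z):
 [[ 0.6445  0.7646  0.0049]
 [ 0.003   0.0039 -1.    ]
 [-0.7646  0.6445  0.0003]]
```

View pics/t9.png

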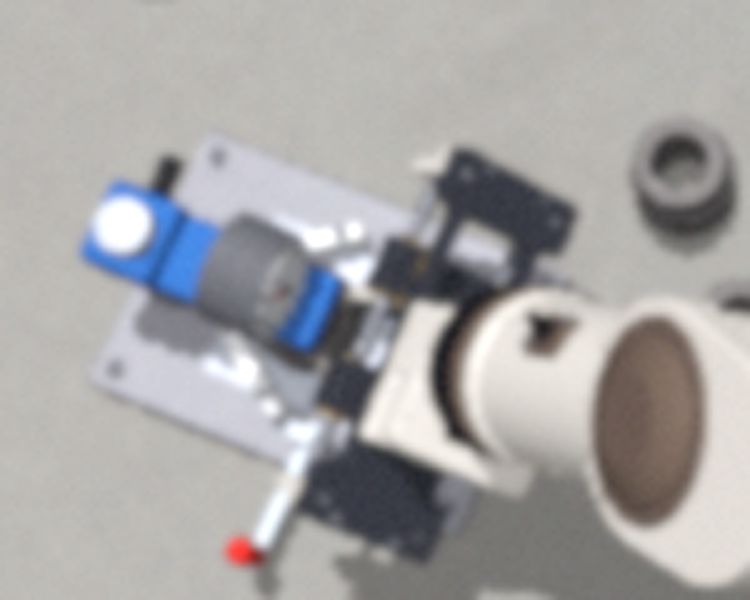

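View pics/s9.png

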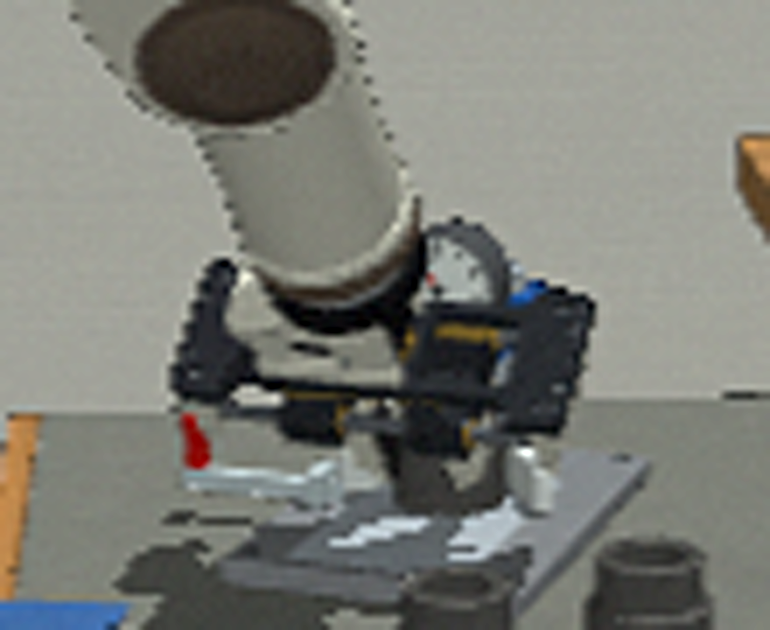

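>>> {"name": "drive_tool", "arguments": {"deltas": [[[1.3,1.5,0,0,0,0],[1.3,1.5,0,0,0,0],[1.3,1.5,0,0,0,0],[1.3,1.5,0,0,0,0],[0,0,0,0,0,0]]]}}

```text
time_s: 16.35
tcp_pos: [0.5667, 0.1534, 0.0391]
orientation: [0.699, 0.369, 0.603, 0.107]
force: [0.1, -0.5, 0.4]
grip_width: 0.0298
```

>>> {"name": "drive_tool", "arguments": {"deltas": [[[0.6,0.8,0,0,0,0],[0.6,0.8,0,0,0,0],[0,0,0,0,0,0]]]}}

```text
time_s: 16.65
tcp_pos: [0.5673, 0.155, 0.0391]
orientation: [0.699, 0.369, 0.603, 0.107]
force: [-0.7, -1.3, 0.6]
grip_width: 0.0299
```

>>> {"name": "drive_tool", "arguments": {"deltas": [[[0.6,0.8,0,0,0,0],[0.6,0.8,0,0,0,0],[0,0,0,0,0,0]]]}}

```text
time_s: 16.95
tcp_pos: [0.5677, 0.1561, 0.0388]
orientation: [0.699, 0.369, 0.604, 0.106]
force: [-3.4, -4.8, 1.2]
grip_width: 0.0298
```

```bash
python3 -c "from st import *"
```

```text
t 16.95 tcp [0.5677 0.1561 0.0388] comp mm [-27.4776   0.4552  38.8106] F [-3.3656 -4.7802  1.1633] w 0.029816413965683543
q [ 0.837   0.9233 -0.9648  2.0887  0.1487  0.2337 -0.3528]
tool axes in comparator (cols x y z):
 [[ 0.6434  0.7655  0.004 ]
 [ 0.0031  0.0027 -1.    ]
 [-0.7655  0.6434 -0.0006]]
```

>>> {"name": "drive_tool", "arguments": {"deltas": [[[0.6,0.8,0,0,0,0],[0,0,0,0,0,0],[0,0,0,0,0,0]]]}}

```text
time_s: 17.25
tcp_pos: [0.5678, 0.1564, 0.0387]
orientation: [0.699, 0.368, 0.604, 0.106]
force: [-5.1, -7.8, 5.0]
grip_width: 0.03
```

```bash
python3 -c "
from st import *
print(D.T@np.array(o['force']))"
```

```text
t 17.25 tcp [0.5678 0.1564 0.0387] comp mm [-27.141    0.4461  38.6644] F [-5.0914 -7.7842  4.9827] w 0.03003522675415173
q [ 0.8351  0.9226 -0.9638  2.0884  0.1485  0.2334 -0.3542]
tool axes in comparator (cols x y z):
 [[ 0.6428  0.766   0.0037]
 [ 0.0031  0.0023 -1.    ]
 [-0.766   0.6428 -0.0009]]
[-9.1544  1.6475  4.9827]
```

>>> {"name": "drive_tool", "arguments": {"deltas": [[[0.6,0.8,0,0,0,0],[0,0,0,0,0,0],[0,0,0,0,0,0]]]}}

```text
time_s: 17.55
tcp_pos: [0.5679, 0.1567, 0.0385]
orientation: [0.699, 0.368, 0.604, 0.105]
force: [-6.9, -10.9, 8.6]
grip_width: 0.03
```

```bash
python3 -c "
from st import *
print(D.T@np.array(o['force']))"
```

```text
t 17.55 tcp [0.5679 0.1567 0.0385] comp mm [-26.8506   0.4462  38.4991] F [ -6.9468 -10.8884   8.5912] w 0.02998658095185881
q [ 0.8333  0.922  -0.9628  2.088   0.1483  0.2333 -0.3555]
tool axes in comparator (cols x y z):
 [[ 0.6422  0.7666  0.0034]
 [ 0.0032  0.0018 -1.    ]
 [-0.7666  0.6422 -0.0012]]
[-12.7366   2.1433   8.5912]
```

>>> {"name": "drive_tool", "arguments": {"deltas": [[[-2,-2.5,0,0,0,0],[-6,-7,0,0,0,0],[-10,-12,0,0,0,0],[-12,-14,0,0,0,0],[-12,-14,0,0,0,0],[-13,-15,0,0,0,0],[-13,-15,0,0,0,0],[0,0,0,0,0,0]]]}}

```text
time_s: 18.35
tcp_pos: [0.5284, 0.059, 0.0395]
orientation: [0.699, 0.37, 0.603, 0.105]
force: [0.3, 0.4, 0.3]
grip_width: 0.0299
```

Run:
```python
from st import *
S=snap('side','s10',(190,110,110,90),7)
S=snap('top','t10',(95,130,150,120),5)
```

```text
t 18.35 tcp [0.5284 0.059  0.0395] comp mm [-132.2104   -1.3497   39.4599] F [0.3224 0.3657 0.2795] w 0.029924637950954118
q [ 1.1031  0.9495 -1.0203  2.1273  0.1949  0.3528 -0.2249]
tool axes in comparator (cols x y z):
 [[ 0.6438  0.7652 -0.0002]
 [ 0.0002 -0.0005 -1.    ]
 [-0.7652  0.6438 -0.0004]]
```

View pics/t10.png

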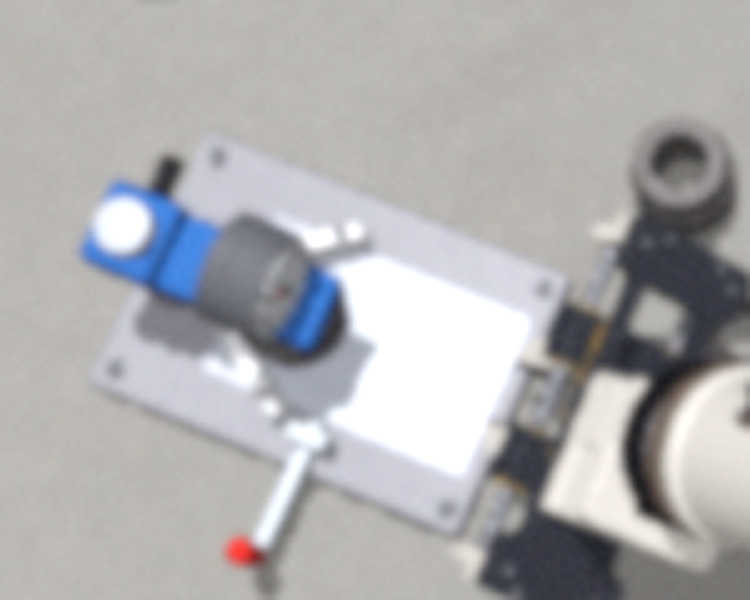

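View pics/s10.png

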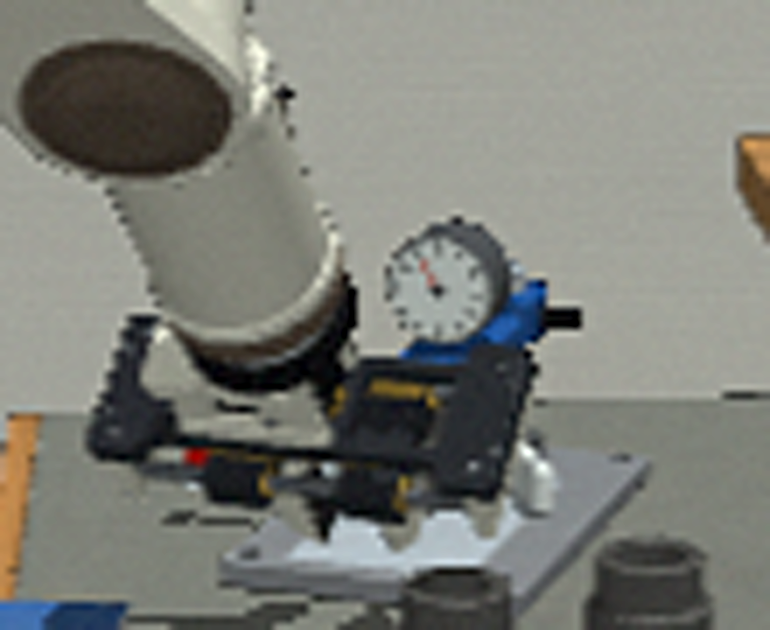

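Run:
```python
from st import *
T=pickle.load(open('t10.pkl','rb'))
x,y,w,h=125,165,60,45;k=12
I=cv2.resize(T['color'][y:y+h,x:x+w,::-1],None,fx=k,fy=k,interpolation=cv2.INTER_CUBIC);I=cv2.convertScaleAbs(I,alpha=1.6)
a=np.linspace(0,2*np.pi,120)
for r,z,c in((28,14,(0,0,255)),(28,49,(0,255,255)),(24,67,(0,255,0))):
    P=[D@(np.array([r*np.cos(t),r*np.sin(t),z])/1000)+[F[0],F[1],0] for t in a]
    q=(proj(T,P)-[x,y]+.5)*k-.5
    cv2.polylines(I,[q.astype(int)],True,c,1)
cv2.imwrite('pics/o10.png',I)
```

```text
t 18.45 tcp [0.5288 0.0617 0.0403] comp mm [-129.556    -0.624    40.3062] F [-0.0742  0.0685 -0.2304] w 0.030047275058278235
q [ 1.0992  0.9491 -1.022   2.1276  0.1942  0.3516 -0.2259]
tool axes in comparator (cols x y z):
 [[ 0.6448  0.7644  0.0027]
 [ 0.0015  0.0022 -1.    ]
 [-0.7644  0.6448  0.0002]]
```

View pics/o10.png

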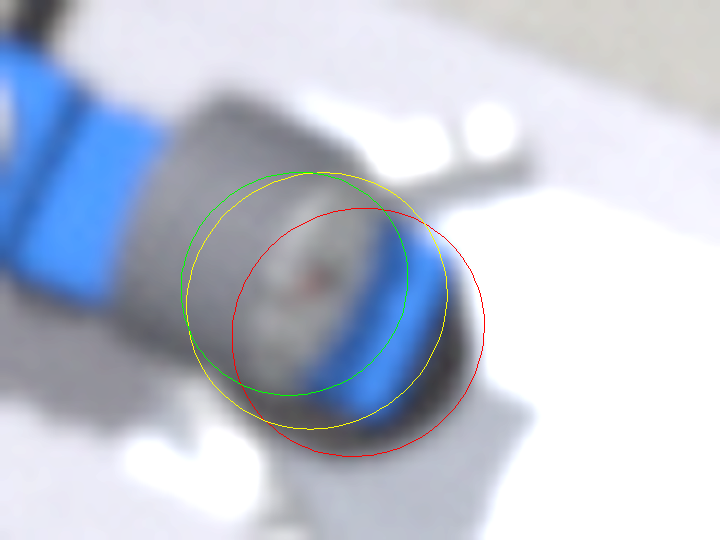

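>>> {"name": "drive_tool", "arguments": {"deltas": [[[-8,6.5,0,0,0,0],[-15,13,0,0,0,0],[-15,13,0,0,0,0],[-15,13,0,0,0,0],[-15,13,0,0,0,0],[-15,13,0,0,0,0],[-12,10,0,0,0,0],[0,0,0,0,0,-0.1],[0,0,0,0,0,-0.1],[0,0,0,0,0,-0.1],[0,0,0,0,0,-0.1],[0,0,0,0,0,-0.1],[0,0,0,0,0,-0.1],[0,0,0,0,0,-0.1],[0,0,0,0,0,0]]], "fingers": 0}}

```text
time_s: 19.95
tcp_pos: [0.5294, 0.0697, 0.1668]
orientation: [0.695, 0.137, 0.693, -0.135]
force: [-0.1, 1.0, 0.3]
grip_width: 0.0005
```

>>> {"name": "drive_tool", "arguments": {"deltas": [[[0,0,0,-0.1,0,0],[0,0,0,-0.13,0,0],[0,0,0,-0.13,0,0],[0,0,0,-0.13,0,0],[0,0,0,-0.13,0,0],[0,0,0,-0.13,0,0],[0,0,0,-0.13,0,0],[0,0,0,-0.13,0,0],[0,0,0,-0.13,0,0],[0,0,0,-0.13,0,0],[0,0,0,-0.13,0,0],[0,0,0,-0.1,0,0],[0,0,0,-0.07,0,0],[0,0,0,0,0,0],[0,0,0,0,0,0]]]}}

```text
time_s: 21.45
tcp_pos: [0.5284, 0.0625, 0.1651]
orientation: [0.59, -0.39, 0.589, 0.391]
force: [-0.9, 0.8, -0.1]
grip_width: 0.0004
```

Run:
```python
from st import *
print(needc([-36,158,170]),rotto([0,0,-1],[1,0,0]))
S=snap('side','s11',(190,110,110,90),7)
S=snap('top','t11',(95,130,150,120),5)
```

```text
t 21.45 tcp [0.5284 0.0625 0.1651] comp mm [-129.0697    0.0757  165.0623] F [-0.9384  0.7795 -0.0605] w 0.0003733368469207986
q [ 0.7185  0.6333 -1.1833  1.8898  0.6657  1.0865  0.436 ]
tool axes in comparator (cols x y z):
 [[ 0.0012 -0.0005  1.    ]
 [ 0.0011  1.      0.0005]
 [-1.      0.0011  0.0012]]
[ -4.653  157.8846  93.1517] [ 0.0005  0.0012 -0.0011]
```

View pics/t11.png

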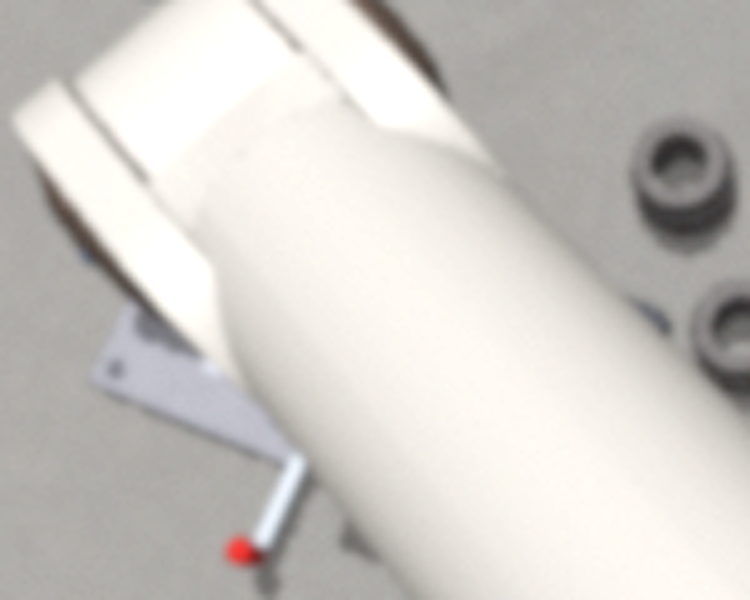

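View pics/s11.png

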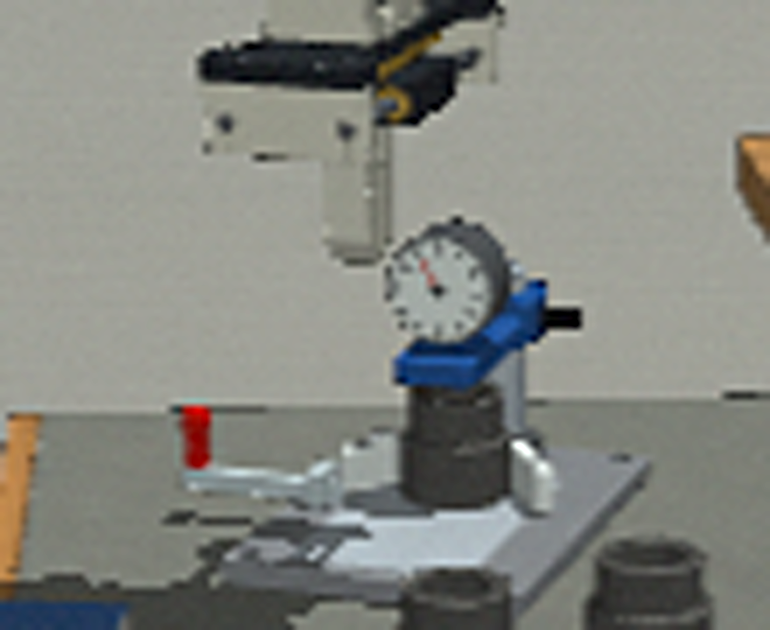

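>>> {"name": "drive_tool", "arguments": {"deltas": [[[0,15,0,0,0,0],[0,20,0,0,0,0],[0,20,0,0,0,0],[0,20,0,0,0,0],[0,20,0,0,0,0],[0,20,0,0,0,0],[0,20,0,0,0,0],[0,15,0,0,0,0],[0,8,10,0,0,0],[0,0,20,0,0,0],[0,0,20,0,0,0],[0,0,20,0,0,0],[0,0,15,0,0,0],[0,0,8,0,0,0],[0,0,0,0,0,0],[0,0,0,0,0,0]]]}}

```text
time_s: 23.15
tcp_pos: [0.4188, 0.2096, 0.1651]
orientation: [0.589, -0.391, 0.589, 0.391]
force: [-0.8, -0.2, -0.8]
grip_width: 0.0004
```

Run:
```python
from st import *
print(needc([-36,158,100]),rotto([0,0,-1],[1,0,0]))
```

```text
t 23.15 tcp [0.4188 0.2096 0.1651] comp mm [-36.3893 158.3634 165.074 ] F [-0.7917 -0.1937 -0.7613] w 0.0003626171105470211
q [ 0.4771  0.5176 -1.2363  2.0355  0.5859  1.0074  0.1189]
tool axes in comparator (cols x y z):
 [[-0.0007 -0.0035  1.    ]
 [ 0.0002  1.      0.0035]
 [-1.      0.0002 -0.0007]]
[65.0736 -0.3792  0.4361] [ 0.0035 -0.0007 -0.0002]
```

>>> {"name": "drive_tool", "arguments": {"deltas": [[[15,0,0,0,0,0],[20,0,0,0,0,0],[20,0,0,0,0,0],[20,0,0,0,0,0],[20,0,0,0,0,0],[15,0,0,0,0,0],[10,0,0,0,0,0],[7,0,0,0,0,0],[0,0,0,0,0,0],[0,0,0,0,0,0]]]}}

```text
time_s: 24.15
tcp_pos: [0.4194, 0.2102, 0.0385]
orientation: [0.589, -0.391, 0.589, 0.391]
force: [-0.1, 0.5, 0.4]
grip_width: 0.0006
```

Run:
```python
from st import *
S=snap('side','s12',(170,110,110,90),7)
S=snap('top','t12',(95,130,150,120),5)
```

```text
t 24.15 tcp [0.4194 0.2102 0.0385] comp mm [-35.6258 158.0607  38.4923] F [-0.1193  0.487   0.3951] w 0.0005759618366749125
q [ 0.275   0.6905 -0.9896  2.1115  0.8364  0.7998 -0.0742]
tool axes in comparator (cols x y z):
 [[ 0.0003 -0.0034  1.    ]
 [-0.0002  1.      0.0034]
 [-1.     -0.0002  0.0003]]
```

View pics/t12.png

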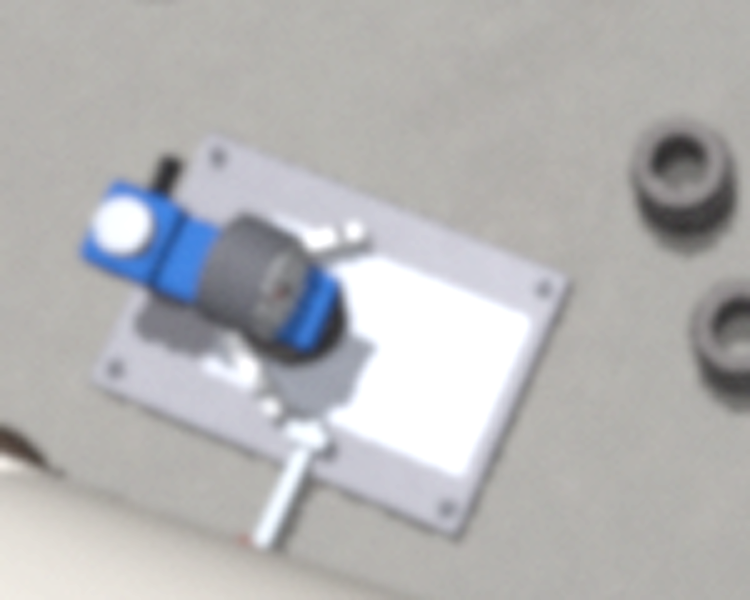

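View pics/s12.png

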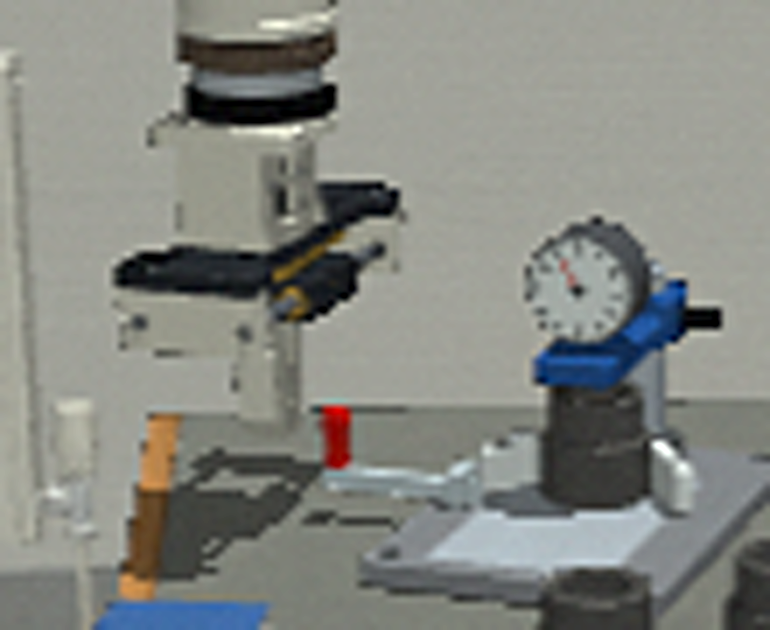

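>>> {"name": "drive_tool", "arguments": {"deltas": [[[4,0,0,0,0,0],[0,-5,0,0,0,0],[0,-5,0,0,0,0],[0,-5,0,0,0,0],[0,-5,0,0,0,0],[0,-5,0,0,0,0],[0,0,0,0,0,0]]]}}

```text
time_s: 24.95
tcp_pos: [0.443, 0.2001, 0.0342]
orientation: [0.589, -0.391, 0.589, 0.391]
force: [-0.0, 1.8, 0.6]
grip_width: 0.0006
```

Run:
```python
from st import *
S=snap('side','s13',(170,110,110,90),7)
print(D.T@np.array(o['force']))
```

```text
t 24.95 tcp [0.443  0.2001 0.0342] comp mm [-35.6678 132.457   34.2162] F [-0.0371  1.791   0.6453] w 0.0005872788629366433
q [ 0.2941  0.7176 -0.974   2.073   0.8453  0.8138 -0.0295]
tool axes in comparator (cols x y z):
 [[ 0.0003 -0.0024  1.    ]
 [-0.      1.      0.0024]
 [-1.     -0.      0.0003]]
[1.6343 0.7336 0.6453]
```

View pics/s13.png

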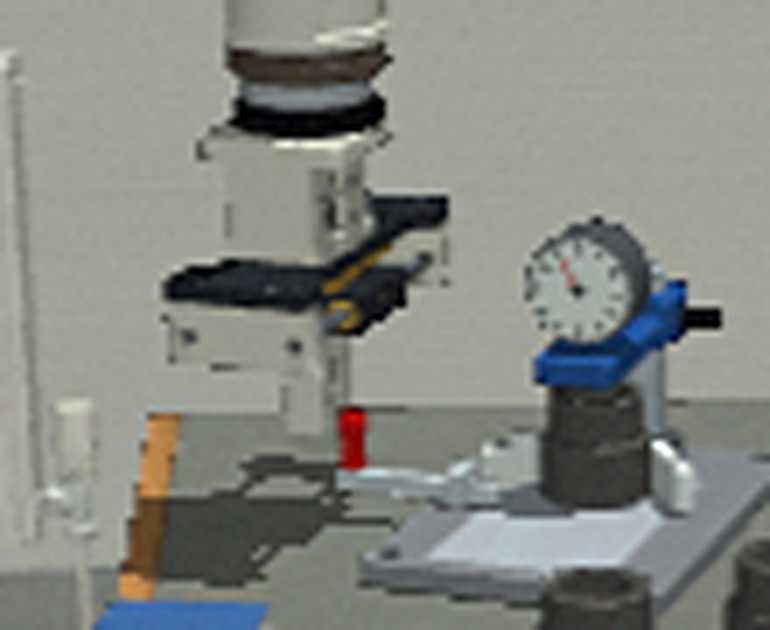

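>>> {"name": "drive_tool", "arguments": {"deltas": [[[0,-4,0,0,0,0],[0,-5,0,0,0,0],[0,-5,0,0,0,0],[0,-5,0,0,0,0],[0,-5,0,0,0,0],[0,-5,0,0,0,0],[0,-4,0,0,0,0],[0,-3,0,0,0,0],[0,0,0,0,0,0]]]}}

```text
time_s: 25.9
tcp_pos: [0.4761, 0.1861, 0.0342]
orientation: [0.589, -0.391, 0.589, 0.391]
force: [-0.7, -0.3, -0.4]
grip_width: 0.0003
```

Run:
```python
from st import *
S=snap('side','s14',(170,110,110,90),7)
print(D.T@np.array(o['force']))
```

```text
t 25.9 tcp [0.4761 0.1861 0.0342] comp mm [-35.6649  96.4876  34.2403] F [-0.6601 -0.2547 -0.372 ] w 0.00032510884543428525
q [ 0.3238  0.7478 -0.9642  2.0135  0.845   0.844   0.0407]
tool axes in comparator (cols x y z):
 [[ 0.     -0.0027  1.    ]
 [-0.0004  1.      0.0027]
 [-1.     -0.0004  0.    ]]
[-0.4922  0.5082 -0.372 ]
```

View pics/s14.png

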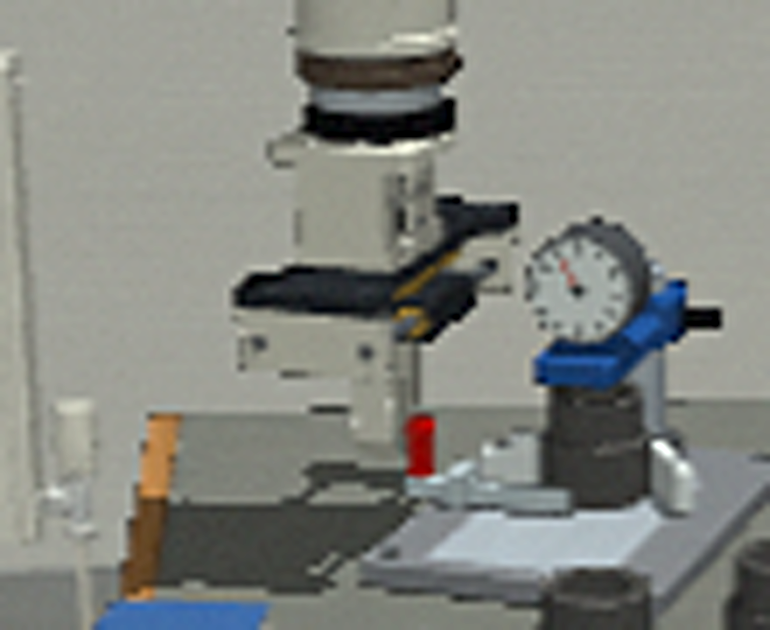

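>>> {"name": "drive_tool", "arguments": {"deltas": [[[0,-2,0,0,0,0],[0,-2,0,0,0,0],[0,-1.5,0,0,0,0],[0,0,0,0,0,0]]]}}

```text
time_s: 26.35
tcp_pos: [0.4807, 0.1842, 0.0343]
orientation: [0.589, -0.391, 0.589, 0.391]
force: [-0.7, 0.2, 0.9]
grip_width: 0.0007
```

>>> {"name": "drive_tool", "arguments": {"deltas": [[[0,-1.5,0,0,0,0],[0,-1.5,0,0,0,0],[0,0,0,0,0,0]]]}}

```text
time_s: 26.65
tcp_pos: [0.4828, 0.1834, 0.0342]
orientation: [0.589, -0.391, 0.589, 0.392]
force: [-2.7, 1.4, 1.7]
grip_width: 0.0002
```

>>> {"name": "drive_tool", "arguments": {"deltas": [[[0,-1.5,0,0,0,0],[0,-1.5,0,0,0,0],[0,0,0,0,0,0]]]}}

```text
time_s: 26.95
tcp_pos: [0.4831, 0.1833, 0.034]
orientation: [0.588, -0.391, 0.59, 0.393]
force: [-8.8, 3.0, 5.1]
grip_width: 0.0003
```

>>> {"name": "drive_tool", "arguments": {"deltas": [[[0,3,0,0,0,0],[0,10,0,0,0,0],[0,15,0,0,0,0],[0,15,0,0,0,0],[-10,10,0,0,0,0],[-20,0,0,0,0,0],[-25,0,0,0,0,0],[-25,0,0,0,0,0],[-25,0,0,0,0,0],[-20,0,0,0,0,0],[0,0,0,0,0,0],[0,0,0,0,0,0]]]}}

```text
time_s: 28.15
tcp_pos: [0.4371, 0.2024, 0.1596]
orientation: [0.589, -0.392, 0.589, 0.391]
force: [0.8, 0.4, -0.8]
grip_width: 0.0008
```

Run:
```python
from st import *
S=snap('side','s15',(210,135,80,65),9)
T=snap('top','t15',(108,150,105,95),7)
c=T['color'].astype(int); m=(c[:,:,0]>100)&(c[:,:,1]<70)&(c[:,:,2]<70); m[:200]=0
yy,xx=np.nonzero(m); print(len(xx),xx.mean() if len(xx) else 0,yy.mean() if len(xx) else 0)
if len(xx): print('knob top',comp(onz(T,xx.mean(),yy.mean(),.055)))
T0=pickle.load(open('t10.pkl','rb'));c=T0['color'].astype(int); m=(c[:,:,0]>100)&(c[:,:,1]<70)&(c[:,:,2]<70); m[:200]=0
yy,xx=np.nonzero(m);print('before',len(xx),comp(onz(T0,xx.mean(),yy.mean(),.055)))
```

```text
t 28.15 tcp [0.4371 0.2024 0.1596] comp mm [-35.8665 138.7266 159.6264] F [ 0.8119  0.418  -0.8217] w 0.0007928376936423231
q [ 0.4688  0.5406 -1.2027  2.0119  0.6057  1.008   0.1403]
tool axes in comparator (cols x y z):
 [[-0.0002 -0.0035  1.    ]
 [-0.0017  1.      0.0035]
 [-1.     -0.0017 -0.0002]]
17 151.88235294117646 221.41176470588235
knob top [-38.5989  74.0546  55.    ]
before 18 [-38.5775 125.1851  55.    ]
```

View pics/s15.png

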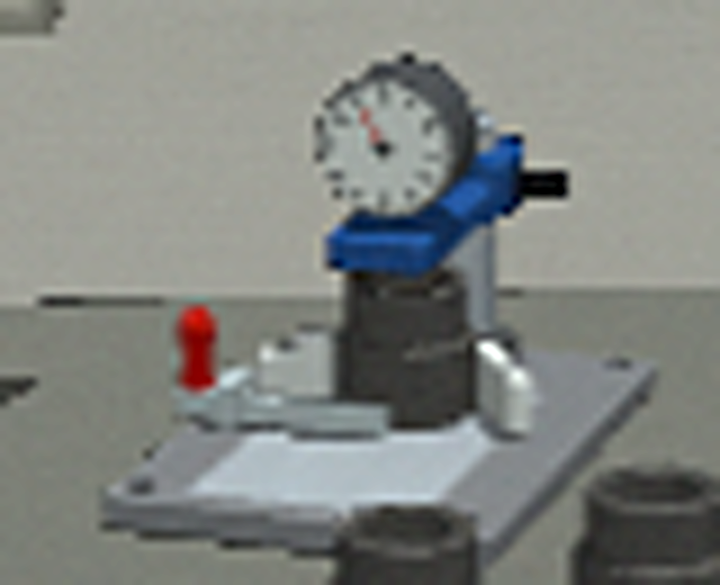

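View pics/t15.png

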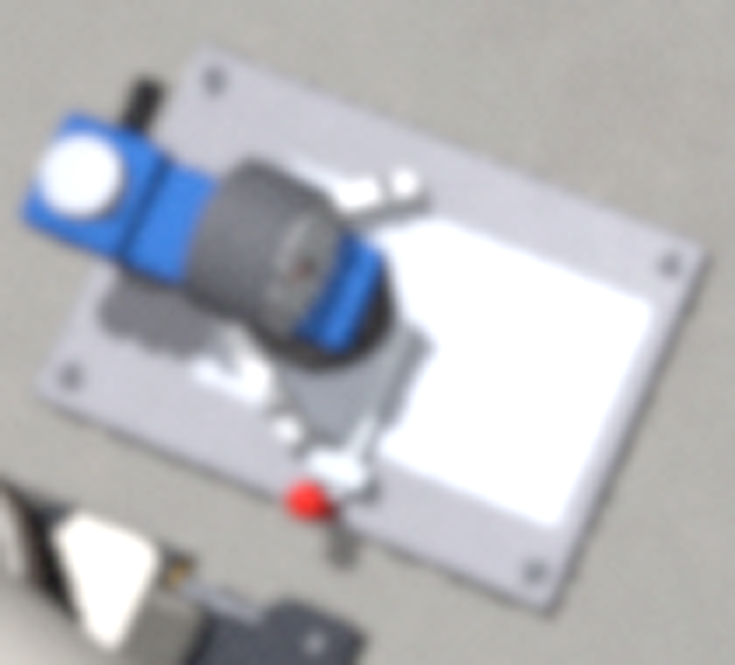

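Run:
```python
from st import *
def red(S,box):
    x,y,w,h=box; c=S['color'][y:y+h,x:x+w].astype(float); g=np.clip(c[:,:,0]-(c[:,:,1]+c[:,:,2])/2-25,0,None)
    Y,X=np.mgrid[y:y+h,x:x+w]; return np.array([(g*X).sum(),(g*Y).sum()])/g.sum(),g.sum()
w=lambda y,z:D@(np.array([-35.5,y,z])/1000)+[F[0],F[1],0]
L=lambda n:pickle.load(open(n,'rb'))
for a,b,b1,b2 in(('top0.pkl','t15.pkl',(130,228,30,24),(142,208,24,24)),('side0.pkl','s15.pkl',(208,160,20,25),(222,160,20,22))):
    A,B=L(a),L(b); pa,ga=red(A,b1); pb,gb=red(B,b2)
    z=50 if a[0]=='t' else 42
    for j in(50,52,55): print(a,'obs',pb-pa,ga,gb,'exp',j,np.diff(proj(A,[w(127,z),w(127-j,z)]),axis=0))
```

```text
t 28.25 tcp [0.4365 0.2021 0.1586] comp mm [-36.4376 139.1498 158.6113] F [ 0.07   -1.0544 -0.5296] w 0.00048381142236020416
q [ 0.4681  0.5423 -1.2014  2.0126  0.6058  1.008   0.1405]
tool axes in comparator (cols x y z):
 [[-0.0013 -0.0037  1.    ]
 [ 0.0003  1.      0.0037]
 [-1.      0.0003 -0.0013]]
top0.pkl obs [  8.7027 -18.6725] 2057.5 1962.5 exp 50 [[  8.3221 -18.3192]]
top0.pkl obs [  8.7027 -18.6725] 2057.5 1962.5 exp 52 [[  8.6523 -19.0462]]
top0.pkl obs [  8.7027 -18.6725] 2057.5 1962.5 exp 55 [[  9.1474 -20.1359]]
side0.pkl obs [13.7664  1.5229] 2068.5 1938.0 exp 50 [[13.3791  1.3691]]
side0.pkl obs [13.7664  1.5229] 2068.5 1938.0 exp 52 [[13.9195  1.4244]]
side0.pkl obs [13.7664  1.5229] 2068.5 1938.0 exp 55 [[14.7308  1.5074]]
```

Run:
```python
from st import *
S=pickle.load(open('s15.pkl','rb'));T=pickle.load(open('t15.pkl','rb'))
W=lambda x,y,z:D@(np.array([x,y,z])/1000)+[F[0],F[1],0]
g=lambda a,b:(210+(a+.5)/9-.5,135+(b+.5)/9-.5)
print('bar end side z27',comp(onz(S,*g(388,406),.027)),'z15',comp(onz(S,*g(386,434),.015)))
for x in(-8,-4,0): print('master ctr side px',x,(proj(S,[W(x,0,32)])-[210,135]+.5)*9-.5)
# side crop with contrast
x,y,w,h=230,155,45,35;k=16
for nm,P in(('s15',S),('s11',pickle.load(open('s11.pkl','rb')))):
    I=cv2.resize(P['color'][y:y+h,x:x+w,::-1],None,fx=k,fy=k,interpolation=cv2.INTER_CUBIC);cv2.imwrite(f'pics/b_{nm}.png',cv2.convertScaleAbs(I,alpha=2.2))
x,y,w,h=135,180,50,45
I=cv2.resize(T['color'][y:y+h,x:x+w,::-1],None,fx=13,fy=13,interpolation=cv2.INTER_CUBIC);cv2.imwrite('pics/b_t.png',cv2.convertScaleAbs(I,alpha=1.2))
```

```text
t 28.25 tcp [0.4365 0.2021 0.1586] comp mm [-36.4376 139.1498 158.6113] F [ 0.07   -1.0544 -0.5296] w 0.00048381142236020416
q [ 0.4681  0.5423 -1.2014  2.0126  0.6058  1.008   0.1405]
tool axes in comparator (cols x y z):
 [[-0.0013 -0.0037  1.    ]
 [ 0.0003  1.      0.0037]
 [-1.      0.0003 -0.0013]]
bar end side z27 [-41.1781  -5.7412  27.    ] z15 [-39.1184  -4.1447  15.    ]
master ctr side px -8 [[402.2691 365.8679]]
master ctr side px -4 [[405.6667 362.79  ]]
master ctr side px 0 [[409.0501 359.7249]]
```

View pics/b_s15.png

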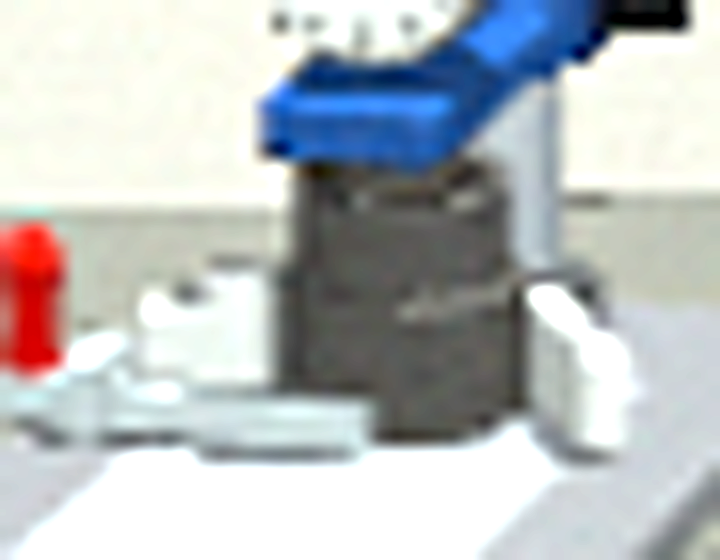

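View pics/b_t.png

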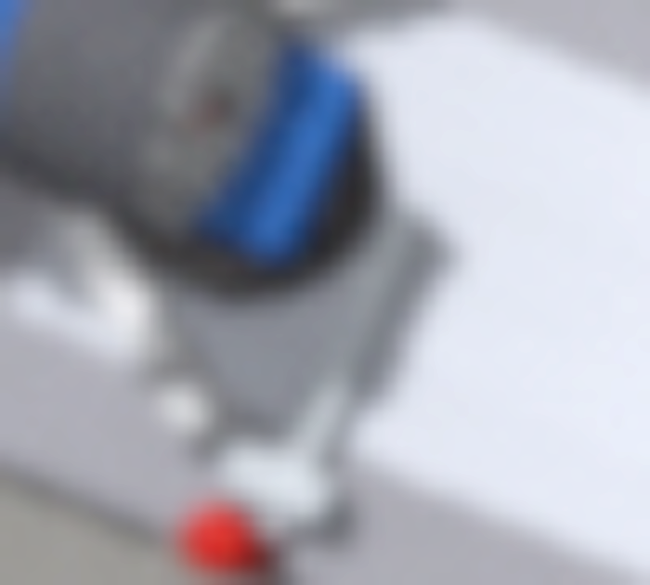

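View pics/b_s11.png

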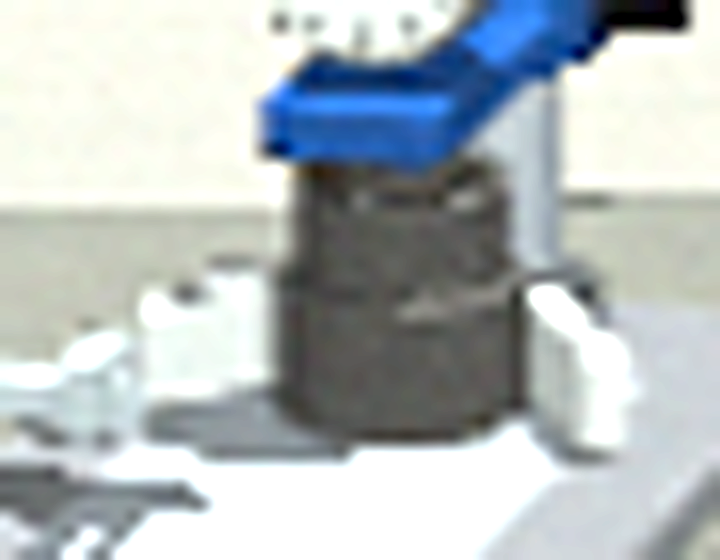

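Run:
```python
from st import *
L=lambda n:pickle.load(open(n+'.pkl','rb'))
W=lambda y,z:D@(np.array([-35.5,y,z])/1000)+[F[0],F[1],0]
S=L('side0')
def edge(P,rows):
    # right edge of red, subpixel, mean over rows
    out=[]
    for r in range(*rows):
        c=P['color'][r,205:245].astype(float); g=c[:,0]-(c[:,1]+c[:,2])/2
        g=np.clip(g,0,None); 
        if g.max()<50: continue
        m=g.max(); i=[k for k in range(len(g)-1) if g[k]>=m/2>g[k+1]][-1]
        j=[k for k in range(len(g)-1) if g[k]<m/2<=g[k+1]]; j=j[0] if j else None
        out.append((r,round(205+i+(g[i]-m/2)/(g[i]-g[i+1]),2), None if j is None else round(205+j+(m/2-g[j])/(g[j+1]-g[j]),2)))
    return out
for n in('side0','s12','s13','s14','s15'): print(n,[(r,b,a) for r,a,b in edge(L(n),(165,182))])
print(proj(S,[W(127,42),W(117,42),W(72,42)]))
```

```text
t 28.25 tcp [0.4365 0.2021 0.1586] comp mm [-36.4376 139.1498 158.6113] F [ 0.07   -1.0544 -0.5296] w 0.00048381142236020416
q [ 0.4681  0.5423 -1.2014  2.0126  0.6058  1.008   0.1405]
tool axes in comparator (cols x y z):
 [[-0.0013 -0.0037  1.    ]
 [ 0.0003  1.      0.0037]
 [-1.      0.0003 -0.0013]]
side0 [(168, np.float64(215.78), np.float64(219.2)), (169, np.float64(215.95), np.float64(219.59)), (170, np.float64(215.76), np.float64(219.53)), (171, np.float64(215.79), np.float64(219.3)), (172, np.float64(216.05), np.float64(219.37)), (173, np.float64(216.24), np.float64(219.34)), (174, np.float64(216.28), np.float64(219.35)), (175, np.float64(216.11), np.float64(219.56)), (176, np.float64(216.53), np.float64(218.94))]
s12 [(168, np.float64(215.79), np.float64(219.18)), (169, np.float64(215.97), np.float64(219.58)), (170, np.float64(215.7), np.float64(219.53)), (171, np.float64(215.82), np.float64(219.3)), (172, np.float64(216.08), np.float64(219.35)), (173, np.float64(216.24), np.float64(219.35)), (174, np.float64(216.28), np.float64(219.37)), (175, np.float64(216.1), np.float6
[... 604 characters left out ...]
.86), np.float64(231.32)), (174, np.float64(227.91), np.float64(231.34)), (175, np.float64(228.12), np.float64(231.35)), (176, np.float64(228.06), np.float64(231.39)), (177, np.float64(227.75), np.float64(231.38))]
s15 [(169, np.float64(230.1), np.float64(232.6)), (170, np.float64(229.75), np.float64(233.0)), (171, np.float64(229.64), np.float64(233.36)), (172, np.float64(229.61), np.float64(233.32)), (173, np.float64(229.82), np.float64(233.04)), (174, np.float64(230.05), np.float64(232.91)), (175, np.float64(230.1), np.float64(232.98)), (176, np.float64(229.84), np.float64(233.0)), (177, np.float64(229.8), np.float64(233.34))]
[[217.1157 171.2731]
 [219.7718 171.5449]
 [231.8465 172.7805]]
```

>>> {"name": "drive_tool", "arguments": {"deltas": [[[20,0,0,0,0,0],[25,0,0,0,0,0],[25,0,0,0,0,0],[25,0,0,0,0,0],[15,0,0,0,0,0],[7,-5,0,0,0,0],[0,-10,0,0,0,0],[0,-10,0,0,0,0],[0,-10,0,0,0,0],[0,-7,0,0,0,0],[0,0,0,0,0,0]]]}}

```text
time_s: 29.35
tcp_pos: [0.4778, 0.1855, 0.0427]
orientation: [0.59, -0.391, 0.589, 0.39]
force: [0.0, 0.1, 0.7]
grip_width: 0.0003
```

Run:
```python
from st import *
S=snap('side','s16',(205,130,80,65),9)
```

```text
t 29.35 tcp [0.4778 0.1855 0.0427] comp mm [-35.5921  94.6565  42.7316] F [0.039  0.0642 0.693 ] w 0.00025268886047049384
q [ 0.3335  0.7353 -0.9749  2.0089  0.8276  0.855   0.0547]
tool axes in comparator (cols x y z):
 [[ 0.0008 -0.0008  1.    ]
 [-0.0013  1.      0.0008]
 [-1.     -0.0013  0.0008]]
```

View pics/s16.png

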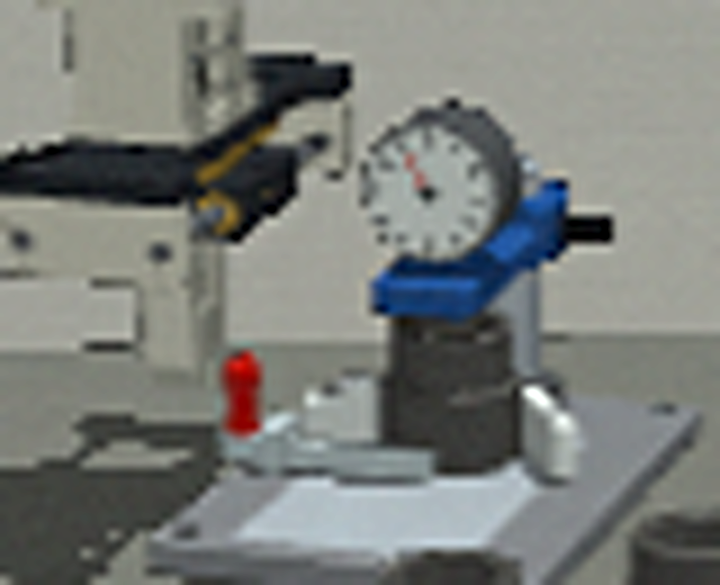

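>>> {"name": "drive_tool", "arguments": {"deltas": [[[3,-1,0,0,0,0],[0,-2,0,0,0,0],[0,-1.5,0,0,0,0],[0,0,0,0,0,0]]]}}

```text
time_s: 29.8
tcp_pos: [0.4802, 0.1845, 0.0393]
orientation: [0.589, -0.391, 0.589, 0.391]
force: [-0.3, 0.7, -0.3]
grip_width: 0.0008
```

>>> {"name": "drive_tool", "arguments": {"deltas": [[[0,-2,0,0,0,0],[0,-2,0,0,0,0],[0,0,0,0,0,0]]]}}

```text
time_s: 30.1
tcp_pos: [0.4828, 0.1835, 0.0392]
orientation: [0.588, -0.391, 0.589, 0.392]
force: [-3.3, 1.8, 1.8]
grip_width: -0.0001
```

>>> {"name": "drive_tool", "arguments": {"deltas": [[[0,-2,0,0,0,0],[0,-2,0,0,0,0],[0,0,0,0,0,0]]]}}

```text
time_s: 30.4
tcp_pos: [0.4832, 0.1834, 0.039]
orientation: [0.587, -0.391, 0.59, 0.394]
force: [-10.5, 3.8, 5.6]
grip_width: 0.0004
```

Run:
```python
from st import *
print(D.T@np.array(o['force']))
```

```text
t 30.4 tcp [0.4832 0.1834 0.039 ] comp mm [-35.3657  88.8486  38.9614] F [-10.5248   3.7602   5.5968] w 0.00038502880948910426
q [ 0.3355  0.7509 -0.9697  1.9939  0.8286  0.8619  0.0734]
tool axes in comparator (cols x y z):
 [[-0.001  -0.006   1.    ]
 [ 0.0059  1.      0.006 ]
 [-1.      0.0059 -0.001 ]]
[-0.6483 11.1575  5.5968]
```

>>> {"name": "drive_tool", "arguments": {"deltas": [[[0,-2,0,0,0,0],[0,-2,0,0,0,0],[0,-2,0,0,0,0],[0,0,0,0,0,0]]]}}

```text
time_s: 30.8
tcp_pos: [0.4836, 0.1833, 0.0387]
orientation: [0.585, -0.39, 0.591, 0.396]
force: [-23.1, 7.2, 14.0]
grip_width: 0.0003
```

Run:
```python
from st import *
print(D.T@np.array(o['force']))
S=snap('side','s17',(205,130,80,65),9)
```

```text
t 30.8 tcp [0.4836 0.1833 0.0387] comp mm [-35.3215  88.413   38.7439] F [-23.1161   7.2419  14.0198] w 0.000287208411315512
q [ 0.338   0.7564 -0.9716  1.9877  0.8233  0.8689  0.0845]
tool axes in comparator (cols x y z):
 [[-0.0027 -0.0091  1.    ]
 [ 0.0127  0.9999  0.0091]
 [-0.9999  0.0128 -0.0026]]
[-2.36   24.1087 14.0198]
```

View pics/s17.png

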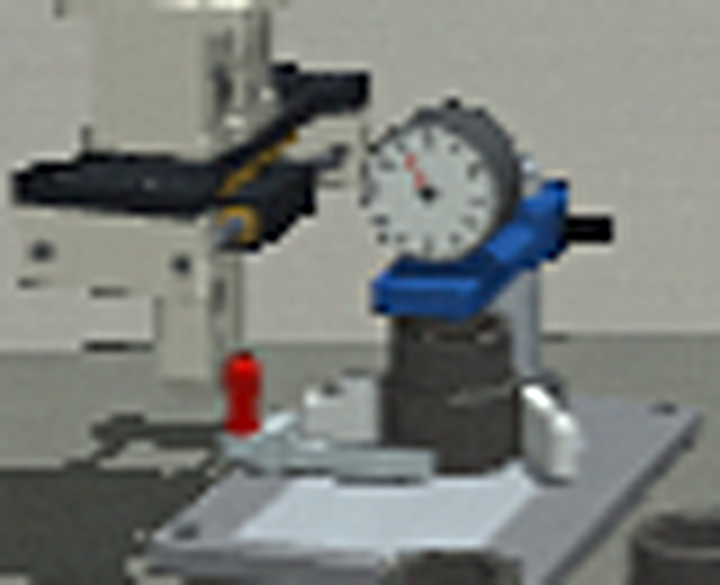

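>>> {"name": "drive_tool", "arguments": {"deltas": [[[0,8,0,0,0,0],[0,10,0,0,0,0],[0,15,0,0,0,0],[0,15,0,0,0,0],[-10,10,0,0,0,0],[-20,0,0,0,0,0],[-25,0,0,0,0,0],[-25,0,0,0,0,0],[-25,0,0,0,0,0],[-20,0,0,0,0,0],[0,0,0,0,0,0],[0,0,0,0,0,0]]]}}

```text
time_s: 32.05
tcp_pos: [0.4396, 0.2014, 0.1647]
orientation: [0.589, -0.392, 0.589, 0.391]
force: [0.7, 0.0, -0.0]
grip_width: 0.0002
```

Run:
```python
from st import *
S=snap('side','s18'); T=snap('top','t18')
A=pickle.load(open('s11.pkl','rb'));B=pickle.load(open('s15.pkl','rb'))
for n,Z in(('s11',A),('s15',B)):
    d=np.abs(S['color'].astype(int)-Z['color'].astype(int)).max(2)
    print(n,'master upper/body region diff',d[165:178,249:262].max(),'right edge',d[168:182,258:266].max())
T2=pickle.load(open('t15.pkl','rb')); d=np.abs(T['color'].astype(int)-T2['color'].astype(int)).max(2); print(d[190:225,145:170].max())
T0=pickle.load(open('top0.pkl','rb')); d=np.abs(T['color'].astype(int)-T0['color'].astype(int)).max(2); print('ring/bushing diff',d[215:265,312:400].max(), 'others',d[150:212,215:262].max())
```

```text
t 32.05 tcp [0.4396 0.2014 0.1647] comp mm [-35.843  136.0225 164.6703] F [ 0.7057  0.0275 -0.0397] w 0.00022979036711462443
q [ 0.475   0.5347 -1.2055  2.0035  0.5961  1.0166  0.1529]
tool axes in comparator (cols x y z):
 [[-0.0001 -0.0032  1.    ]
 [-0.0017  1.      0.0032]
 [-1.     -0.0017 -0.0001]]
s11 master upper/body region diff 7 right edge 7
s15 master upper/body region diff 10 right edge 6
6
ring/bushing diff 4 others 5
```

View pics/s18.png

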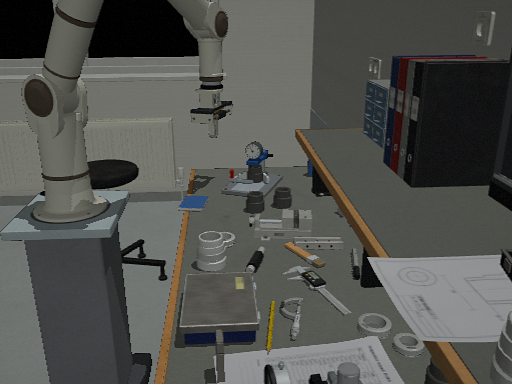

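View pics/t18.png

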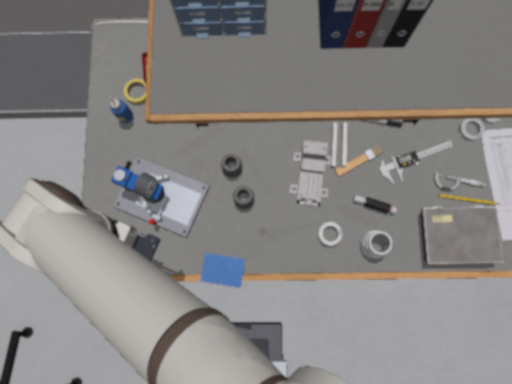

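```bash
python3 -c "
from plant import bot
print(bot.hand_in())"
```

```text
the job is handed in; nothing more can be done
None
```

I took the right-hand black master, stood it upright on the base in front of the vee and pushed it home with the tool leaned back 40°. I then pushed the keeper shut by its red knob and handed the job in at about 32 s. The robot was clear of everything by then.

**Master:** During the final push it stopped solidly at 12.7 N, with only 2.1 N sideways, which means both jaws were carrying load. Seen from above, it was within about 1–2 mm of the predicted home position. Closing the keeper did not move it, judging by the side pictures before and after.

**Bystanders:** The ring gauge, bushing and the two look-alike masters show no change from the start. I saw no contact with the indicator.

**Keeper – one check disagrees:** It stopped hard at the same place on both pushes and did not give at 24 N. However, the pictures show the knob travelling only about 51–52 mm, against the 55 mm nominal. I put this down to camera calibration and to the keeper perhaps not starting exactly at zero, and took the hard stop as fully shut. I could not confirm that.

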